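# Unlock the dice box

## Task

The oak dice box is locked. Take the brass key out of its stand, lower it into the round keyhole on the box, feel gently for the slot hidden inside and push the key fully home, then turn it clockwise (seen from above) until the hidden bolt lets go and the lid springs ajar. Never force the key (the lock is damaged by more than 30 N), leave it fully home in the lock when you let go, and do not disturb the die, the dragon or the glass stones.

Things in the scene. Friction and masses are not known exactly. Their poses are not given: they have to be found in the camera images.
- key: brass key, 74 mm long, 120 g, loose, upright in its stand. Origin: centre of the bit's tip; z up along the key. From the tip up: flat bit 22 mm (key x) by 5 mm (key y), 8 mm tall; round barrel 23.6 mm thick; collar 35 mm across at z 27 to 31 mm, resting on the stand now and on the lock ring when fully home; bow from z 38 mm. It works either way round (half turn)
- key_bow (a point): middle of the key's bow (its flat grip plate), 56 mm above the tip, axes as the key. The bow is 30 mm (key x) by 9 mm (key y) by 36 mm tall; pinch it across its 9 mm (key y)
- stand: round wooden key stand, fixed, 68 mm across the foot, 60 mm across the top, 36 mm high, with a 26 mm bore 30 mm deep; origin under its centre. The key stands in it with its tip 9 mm above the table
- box: oak dice box, fixed, 180 mm (box x) by 120 mm (box y), 70 mm high; origin under its centre, x from the lock end to the lid end. The end at -x has a fixed deck (top at 70 mm) with the brass lock ring; the rest of the top is the hinged lid
- keyhole (a point): centre of the keyhole's mouth, on the top face of the brass lock ring (45 mm across, 6 mm proud of the deck, 76 mm above the table), axes as the box. A funnel (32 to 25 mm across, 6 mm deep) leads into a 24.8 mm bore, then a turning plug with a slot. Fully home: collar on the ring, key tip 27 mm below this point. More than 30 N between key and box damages the lock
- plug_face (a point): centre of the plug's upper face, 20 mm below the keyhole's mouth, axes as the box (they do not turn with the plug). Slot 23.6 by 6.6 mm, 10 mm deep; its long way starts anywhere within 0.55 rad either side of box y and is not measured. A misaligned bit stops on this face; press lightly (3 to 8 N) at different angles until it drops in (within about 0.08 rad)
- lid (a joint): opening angle of the lid, rad: under 0.05 when locked; its spring lifts it to about 0.4 in under a second once the bolt lets go, when the plug has been turned to about 0.95 rad clockwise (from above) of box y (with play, the key 0.95 to 1.15). It turns with about 0.1 N m and has a hard stop at 1.35
- lid_edge (a point): middle of the lid's free edge, on its upper face at the far (+x) end of the box. The lid's hinge runs along box y, 40 mm from the keyhole towards the lid end; this far edge rises as it opens
- die: bystander: translucent red twenty-sided die, 22 mm, loose; origin under its centre
- dragon: bystander: pewter dragon figure about 55 mm high on a 40 mm round base, loose; origin under its base
- stone0: bystander: smoky glass counting stone, 20 mm across, 7.5 mm high, loose on a fixed cork coaster (90 mm across, 5 mm thick); origin under its centre
- stone1: bystander: a second such stone, on the same coaster
Things that resemble listed ones, but are neither listed nor needed, are in the scene too. What is meant by the key is not blue or purple, and is the larger of those in its own colour.

How it is judged:
By the outcome, as a careful person would: the job done as asked, in the order asked, and still so for the second after the job is handed in, with the robot touching nothing.
It also fails if it takes over 72 s, if anything falls off the work surface, if the arm or the gripper's body presses on something with over 40 N, if the wrist force passes 120 N, or if a joint passes its speed limit or range.

## Robot

A 6-joint arm with a two-finger parallel gripper is mounted at the origin on the work surface. World frame = base frame: x ahead of the robot, y to its left, z up, the work surface at z = 0. Lengths are in m, angles in rad, forces in N, time in s.
With the tool pointing down it reaches from about 0.3 to 0.775 m from the base axis. Payload 14.6 kg.
Tool frame: the origin (TCP) lies at the very end of the fingers, on their centre line; the grasp point (between the pads) lies 19 mm behind it; y points along the fingers, x is the direction in which the jaws open and shut, and the axes are right-handed (so a half turn about y gives the same grasp; the last joint's range is limited). The gripper opens to 94 mm and grips with 3 to 60 N. Pads are 16 mm wide; open, the fingers measure 119 mm over their backs; the gripper's body (75 mm by 177 mm) begins 78 mm behind the grasp point.
Start: joints at [1.08, 0.3, 1.521, -0, 1.321, -0.067], TCP at [0.226, 0.501, 0.166] pointing down, gripper open.
Joint ranges: [-3.03, 3.03], [-0.79, 2.21], [0.23, 2.52], [-1.04, 4.18], [0, 3.07], [-2.55, 2.55]. Speed limits (rad/s): [2.22, 2.22, 2.57, 3.14, 3.14, 3.14].

## Interface

Orientations are given as [roll, pitch, yaw] about the fixed x, y, z axes, in that order (R = Rz(yaw) Ry(pitch) Rx(roll)).
In Python, from station import get_obs, cams, hand_in gives the robot as it stands. The module is installed in compiled form; this text tells all that it offers.
- The arm moves only by the tool step_arm, never from a script. Its argument "plan" is a list of rows, each an object with "grip": the closure, from -1 (fully open) to 1 (shut), so that 0 is half open; "slide": the shift along the tool's x, y, z in m, a list of three; "spin": the turn about the tool's y in degrees. A call has 1 to 20 rows; each row shifts and turns the commanded pose from where the row before left it, along the tool's axes as they then stand; what a row does not reach is not made up. A row lasts 1/12 s, in which the tool goes at most 41.7 mm and 7.16 degrees, less where a joint would pass 70% of its speed; a pose out of reach is approached as far as the arm can. A call is refused whole if a number of a shift passes 0.0417 or a number of a turn 7.16, either way. A call with a gripper value outside its range is refused whole. The fingers move at their own pace and stop on an object; "force" is the grip in N (left out, the last holds). Time passes only in rows, so rows that do not move let the fingers close. It gives the time, the measured TCP pose, the force and the opening at its end, in the units of the state.
- get_obs(): the state, without advancing time (a new reading comes with each control period).
- cams.camera(name): name is "side" or "top"; returns the picture (480x640x3 uint8, blue, green, red); there is no depth.
- cams.calibration(name): a dict with "K" (3x3 intrinsics, pixels), "k1" (the pictures are not rectified: a ray, as slopes to the right and down, at radius r is drawn at 1 + k1 r^2 times it, then the intrinsics apply), "T" (4x4, takes a point from camera to world coordinates). Camera axes: x right, y up, looking along -z (the intrinsics and any distortion apply to the point x, -y, -z); pixel columns grow to the right and rows downward; lengths in m; the calibration is good to about 2 mm. A picture is of the moment at which its call begins. calibration takes no time and is no camera call.
- hand_in(): hands the job in, once; it reports no verdict.
The state is a dict: "time_s": time; "qpos": joint angles; "joint_vel": joint speeds; "tau": joint torques, N m; "ee_pos": TCP position; "eef_rot": TCP orientation; "force": force on the tool from outside, world axes, zero at the start; "moment": the same for the moment, N m; "grip_width": finger opening in m.
Only numpy, scipy, OpenCV 4.12 (cv2) and the standard library are available. Lean on these libraries where they do the work, as an engineer would, in place of code of your own. Each camera call takes 0.05 s, during which the arm holds its last target.

## Working session

There is one attempt and no reset: what is moved stays moved. The work goes in short steps, Python scripts to look and compute and a tool call to move; the robot and the scene stay as the last step left them, time stands still between calls to the robot, and variables do not carry over. Pictures are saved under pics/ and viewed, and the job is handed in when it is done.

Besides the shell and the picture viewer there is one more tool, called after "Emit:" by a JSON object that holds its "op" and its "data". step_arm: Moves the arm, as the interface text tells. Its arguments: {"type":"object","properties":{"plan":{"type":"array","items":{"type":"object","properties":{"grip":{"type":"number"},"slide":{"type":"array","items":{"type":"number"}},"spin":{"type":"number"}}}},"force":{"type":"number"}},"required":["plan"]}

```bash
mkdir -p pics; python3 - <<'E'
from station import get_obs,cams
import cv2,numpy as np
print(get_obs())
for n in("side","top"):
    im=cams.camera(n);cv2.imwrite(f"pics/{n}0.png",im);c=cams.calibration(n);print(n,c["K"],c["k1"],np.round(c["T"],4))
E
```

```text
{'time_s': 0.0, 'qpos': array([ 1.08041475e+00,  3.00459905e-01,  1.52158465e+00, -1.06360773e-05,
        1.32066058e+00, -6.66080609e-02]), 'joint_vel': array([ 0.00042865,  0.00068315, -0.00039697,  0.00114733,  0.00081379,
        0.00070959]), 'tau': array([ 6.61673166e-04, -5.31818032e+01, -3.52738237e+01,  7.08974758e-02,
        2.44608312e-02, -1.24627986e-04]), 'ee_pos': array([0.22603077, 0.50108143, 0.16549097]), 'eef_rot': array([-1.57073256e+00,  1.11070056e-03,  1.14702549e+00]), 'force': array([ 0.64420947, -0.32052861, -0.10002067]), 'moment': array([0.00736939, 0.01632469, 0.03369185]), 'grip_width': 0.09406947926072852}
side [[491.44766008   0.         325.25766063]
 [  0.         491.44766008 246.11212844]
 [  0.           0.           1.        ]] 0.02529761273627233 [[ 0.7715  0.4285 -0.4702  0.2664]
 [-0.6361  0.5311 -0.5598 -0.3672]
 [ 0.0098  0.731   0.6823  0.5221]
 [ 0.      0.      0.      1.    ]]
top [[622.12553882   0.         307.03415794]
 [  0.         622.12553882 238.17827225]
 [  0.           0.           1.        ]] -0.05610880018049105 [[ 0.0253  0.9887 -0.1475  0.4842]
 [-0.9997  0.026   0.0034  0.0396]
 [ 0.0072  0.1474  0.989   0.8777]
 [ 0.      0.      0.      1.    ]]
```

View pics/side0.png

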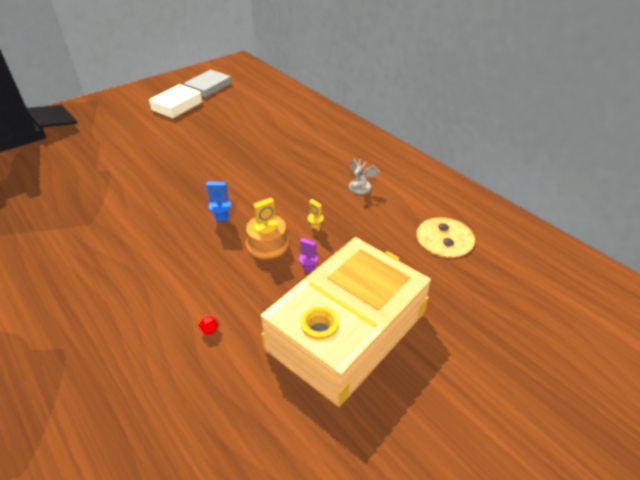

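View pics/top0.png

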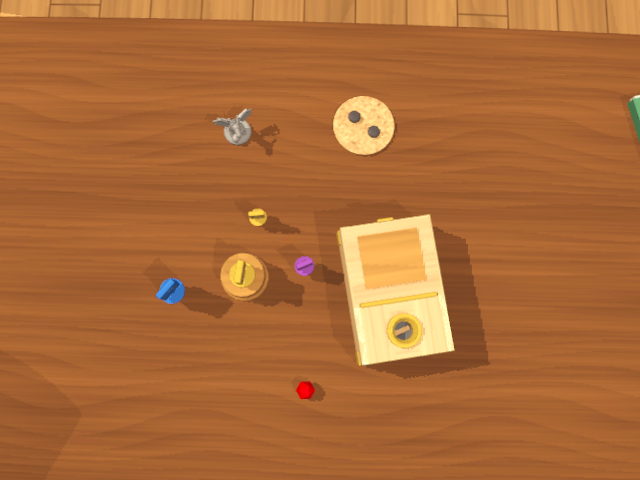

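Key candidates, as top view / side view pixels:
- Large brass key in the stand: (242,273) / (265,215).
- Small brass key: (257,217) / (316,215).
- Blue key: (171,291) / (219,200).
- Purple key: (304,266) / (309,255).

I choose the large brass key in the stand. The close crops below check that choice and the lock.

```bash
python3 - <<'E'
import cv2,numpy as np
t=cv2.imread("pics/top0.png");s=cv2.imread("pics/side0.png")
r=lambda im,x,y,w:cv2.resize(im[y-w:y+w,x-w:x+w],(390,290*390//290),interpolation=cv2.INTER_CUBIC)
a=np.hstack([r(t,244,276,32),r(t,404,330,26)]);b=np.hstack([r(s,266,225,36),r(s,319,322,26)])
cv2.imwrite("pics/crop0.png",cv2.resize(np.vstack([a,b]),(600,600)))
E
```

```text
(no output)
```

View pics/crop0.png

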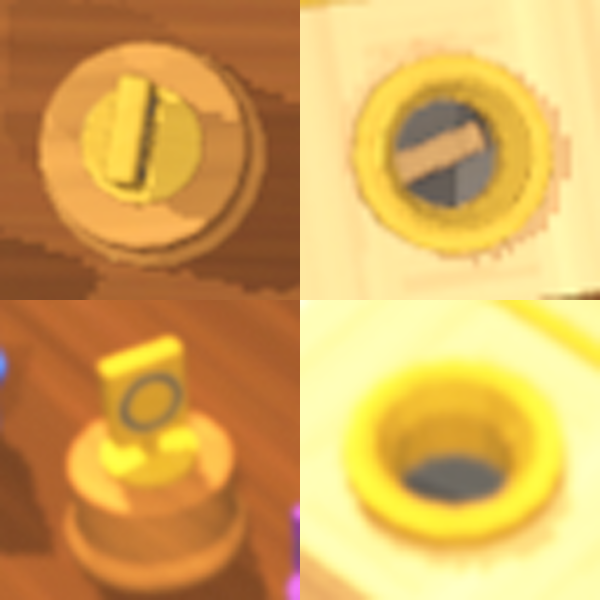

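```bash
cat > h.py <<'E'
import numpy as np,cv2
from station import get_obs,cams
def ray(n,px):
    c=cams.calibration(n);T=np.array(c["T"])
    u=cv2.undistortPoints(np.array(px,float).reshape(-1,1,2),np.array(c["K"]),np.array([c["k1"],0,0,0])).reshape(-1,2)
    d=np.c_[u[:,0],-u[:,1],-np.ones(len(u))]@T[:3,:3].T
    return T[:3,3],d
def onz(n,px,z):
    o,d=ray(n,px);return o+d*((z-o[2])/d[:,2])[:,None]
def proj(n,P):
    c=cams.calibration(n);T=np.linalg.inv(np.array(c["T"]));p=np.atleast_2d(P)@T[:3,:3].T+T[:3,3]
    F=np.diag([1,-1,-1.]);p=p@F
    return cv2.projectPoints(p.reshape(-1,1,3),np.zeros(3),np.zeros(3),np.array(c["K"]),np.array([c["k1"],0,0,0]))[0].reshape(-1,2)
def tri(pa,pb):
    o1,d1=ray("side",[pa]);o2,d2=ray("top",[pb]);d1=d1[0]/np.linalg.norm(d1);d2=d2[0]/np.linalg.norm(d2)
    s=np.linalg.lstsq(np.c_[d1,-d2],o2-o1,rcond=None)[0];a=o1+s[0]*d1;b=o2+s[1]*d2
    return (a+b)/2,np.linalg.norm(a-b)
E
python3 - <<'E'
from h import *
t=cv2.imread("pics/top0.png");s=cv2.imread("pics/side0.png")
for n,im,(x,y,w) in(("top",t,(404,330,26)),("top",t,(244,276,32)),("side",s,(319,322,26)),("side",s,(266,225,36))):
    hsv=cv2.cvtColor(im,cv2.COLOR_BGR2HSV)
    print(n,x,y,"center",hsv[y,x])
    for i in range(y-w,y+w,4): print(" ".join("%d/%d/%d"%tuple(hsv[i,j]) for j in range(x-w,x+w,5)))
E
```

```text
top 404 330 center [ 16 129 220]
22/182/239 21/134/242 21/114/247 23/93/255 23/92/255 23/92/255 23/93/255 24/91/255 25/87/255 23/94/255 21/101/255
22/95/255 22/99/255 23/94/255 23/95/255 23/96/255 22/95/255 23/94/255 24/91/255 25/86/255 23/95/255 21/105/255
23/94/255 21/102/255 23/95/255 20/107/255 18/117/255 18/117/254 22/99/255 24/90/255 26/84/255 23/94/255 21/103/255
24/93/255 20/104/255 24/93/255 19/124/249 24/173/255 23/175/255 23/172/255 22/175/251 27/83/255 23/94/255 21/101/255
23/92/255 21/103/255 20/108/255 24/174/255 21/186/199 20/166/189 21/184/208 22/183/237 20/141/254 24/92/255 22/96/255
23/92/255 21/102/255 21/162/238 23/176/246 16/41/118 15/44/117 17/75/95 21/183/227 23/175/255 22/95/255 24/91/255
23/93/255 22/99/255 22/179/253 21/186/195 16/43/112 17/129/219 17/129/224 21/185/221 23/175/255 17/122/247 24/91/255
23/93/255 22/95/255 24/173/255 20/184/188 17/130/220 16/125/182 16/43/137 21/183/212 23/177/248 17/121/248 24/91/255
23/95/255 23/95/255 20/161/231 21/180/238 14/39/99 14/38/101 14/39/138 22/184/232 24/171/255 24/91/255 24/92/255
22/95/255 23/95/255 22/100/255 
[... 6586 characters left out ...]
61 12/188/171 12/190/184 161/128/173
12/180/130 12/184/129 12/186/136 13/187/200 14/185/181 14/185/187 14/186/196 14/188/205 14/187/205 14/183/194 14/182/178 14/186/202 12/187/169 12/185/176 168/123/155
11/182/150 12/186/145 12/185/143 12/186/186 15/186/233 14/183/192 14/184/190 14/186/199 14/186/202 14/187/205 14/186/222 14/186/189 12/185/154 12/189/182 173/117/150
12/190/188 12/189/185 12/191/180 12/190/183 14/185/178 15/185/227 15/186/228 14/187/224 15/186/233 15/187/234 14/186/213 12/184/132 12/186/141 12/190/185 173/123/172
12/190/183 12/190/193 12/187/184 12/190/181 12/188/175 13/180/150 14/185/194 14/187/205 14/186/191 13/183/163 12/179/131 12/182/130 12/180/129 12/191/190 151/128/236
```

```bash
cat > m.py <<'E'
from h import *
t=cv2.imread("pics/top0.png");s=cv2.imread("pics/side0.png")
def mask(im,lo,hi,x,y,w):
    m=cv2.inRange(cv2.cvtColor(im,cv2.COLOR_BGR2HSV),np.array(lo),np.array(hi));o=np.zeros_like(m);o[y-w:y+w,x-w:x+w]=m[y-w:y+w,x-w:x+w]
    n,l,st,c=cv2.connectedComponentsWithStats(o);k=1+np.argmax(st[1:,4]);return (l==k).astype(np.uint8)
def hull(m):
    return cv2.convexHull(max(cv2.findContours(m,0,cv2.CHAIN_APPROX_NONE)[0],key=cv2.contourArea)).reshape(-1,2)
def ocirc(n,m,z):
    P=onz(n,hull(m),z)[:,:2]; (c,r)=cv2.minEnclosingCircle(P.astype(np.float32)*1000)
    A=np.c_[2*P,np.ones(len(P))];q=np.linalg.lstsq(A,(P**2).sum(1),rcond=None)[0];return np.round(q[:2],4),np.round(np.sqrt(q[2]+q[:2]@q[:2]),4),np.round(np.array(c)/1000,4),r
E
python3 - <<'E'
from m import *
print("ring top",ocirc("top",mask(t,(19,155,180),(30,255,255),404,330,28),.076))
print("ring side",ocirc("side",mask(s,(18,140,150),(31,255,255),319,322,26),.074))
print("hole dark side",)
sl=mask(t,(13,110,150),(18,150,255),404,331,13)
def rect(n,m,z):
    P=onz(n,np.argwhere(m)[:,::-1],z);c=P.mean(0);w,v=np.linalg.eigh(np.cov(P[:,:2].T));a=np.arctan2(v[1,1],v[0,1]);print(n,np.round(c,4),"ang",np.round(np.degrees(a)%180,1),"len/wid",np.sqrt(12*w[::-1]),m.sum())
rect("top",sl,.056)
st=mask(t,(13,150,170),(18,177,255),244,276,30)
print("stand",ocirc("top",mask(t,(14,130,100),(30,255,255),244,270,26),.036))
bt=mask(t,(21,170,235),(30,190,255),241,272,14);rect("top",bt,.083)
bs=mask(s,(24,170,245),(32,210,255),264,206,10);rect("side",bs,.083)
# box edges: pale wood
bx=mask(t,(18,60,235),(30,130,255),396,290,80);
q=cv2.approxPolyDP(hull(bx),8,True).reshape(-1,2);print(q);print(np.round(onz("top",q,.07),4))
E
```

```text
ring top (array([ 0.4881, -0.0902]), np.float64(0.0217), array([ 0.4881, -0.0902]), 22.035356521606445)
ring side (array([ 0.4887, -0.094 ]), np.float64(0.0234), array([ 0.4884, -0.0938]), 24.179967880249023)
hole dark side
top [ 0.4887 -0.0901  0.056 ] ang 111.9 len/wid [0.02131875 0.0072615 ] 83
stand (array([0.5557, 0.1212]), np.float64(0.0329), array([0.5557, 0.1213]), 33.30596923828125)
top [0.5558 0.1265 0.083 ] ang 174.8 len/wid [0.02904253 0.01495785] 229
side [0.5579 0.121  0.083 ] ang 173.4 len/wid [0.02656094 0.00857292] 69
[[429 215]
 [453 349]
 [363 364]
 [341 228]]
[[ 0.64   -0.1239  0.07  ]
 [ 0.4655 -0.1546  0.07  ]
 [ 0.444  -0.0388  0.07  ]
 [ 0.6195 -0.0075  0.07  ]]
```

```bash
python3 - <<'E'
from m import *
cr=[]
for n,im,x,y,w in(("top",t,241,272,16),("side",s,264,206,14)):
    b=im[y-w:y+w,x-w:x+w];cr.append(cv2.resize(b,(400,400),interpolation=cv2.INTER_NEAREST))
cv2.imwrite("pics/bow.png",np.hstack(cr))
for ax in [(.5558,.1235),(.5568,.1215)]:
    for dz in (.083,):
        P=np.array([[ax[0],ax[1],dz]]);print(proj("top",P),proj("side",P))
def rect(n,m,z):
    P=onz(n,np.argwhere(m)[:,::-1],z);c=P.mean(0);w,v=np.linalg.eigh(np.cov(P[:,:2].T));a=np.arctan2(v[1,1],v[0,1]);print(n,np.argwhere(m).mean(0)[::-1],np.round(c,4),"ang",np.round(np.degrees(a)%180,1),"len/wid",np.sqrt(12*w[::-1]),m.sum())
rect("top",mask(t,(21,170,235),(30,190,255),239,271,11)*np.pad(np.ones((480,246),np.uint8),((0,0),(0,394))),.083)
st=mask(t,(13,150,215),(18,177,255),244,270,26); print(hull(st)[:, 0].min(),hull(st)[:,0].max())
m=mask(t,(14,160,195),(30,255,255),244,270,26);cv2.imwrite("pics/bm.png",m*255)
E
```

```text
[[238.51915866 272.69299181]] [[260.79383617 202.07952199]]
[[240.10988997 271.95662808]] [[262.15227732 202.4791948 ]]
top [235.96601942 271.45631068] [0.5573 0.1268 0.083 ] ang 165.4 len/wid [0.02601426 0.01308428] 206
221 262
```

View pics/bow.png

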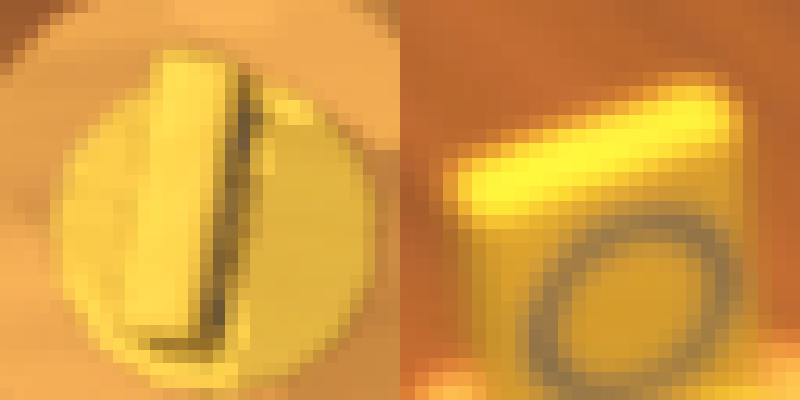

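```bash
python3 - <<'E'
from m import *
a=onz("top",[(240.1,260.0),(237.1,281.5),(238.6,270.7)],.083);print(a,np.linalg.norm(a[0]-a[1]),np.degrees(np.arctan2(*(a[0]-a[1])[1::-1])))
b=onz("side",[(272.0,198.9),(254.4,204.8),(263.1,202)],.083);print(b,np.linalg.norm(b[0]-b[1]),np.degrees(np.arctan2(*(b[0]-b[1])[1::-1])))
print("tri",tri((263.1,202),(238.6,270.7)))
print("collar",onz("top",[(241.5,274.1),(228.5,274),(254.5,274)],.040))
# ring: hole inner mouth edges
for n,im,x,y,w in(("side",s,319,322,22),("top",t,404,330,22)):
    cv2.imwrite(f"pics/r_{n}.png",cv2.resize(im[y-w:y+w,x-w:x+w],(396,396),interpolation=cv2.INTER_NEAREST))
cv2.imwrite("pics/r.png",np.hstack([cv2.imread("pics/r_side.png"),cv2.imread("pics/r_top.png")]))
E
```

```text
[[0.57219983 0.12213805 0.083     ]
 [0.54446417 0.12485496 0.083     ]
 [0.55836315 0.12350097 0.083     ]] 0.027868412298458097 -5.5946866056600335
[[0.57271226 0.11955524 0.083     ]
 [0.54510997 0.12396376 0.083     ]
 [0.55849694 0.12157607 0.083     ]] 0.0279521248524969 -9.07438784579732
tri (array([0.55895925, 0.12338799, 0.08159307]), np.float64(0.0010662942871943395))
collar [[0.55787503 0.12393622 0.04      ]
 [0.55754195 0.14149818 0.04      ]
 [0.55847607 0.10639273 0.04      ]]
```

View pics/r.png

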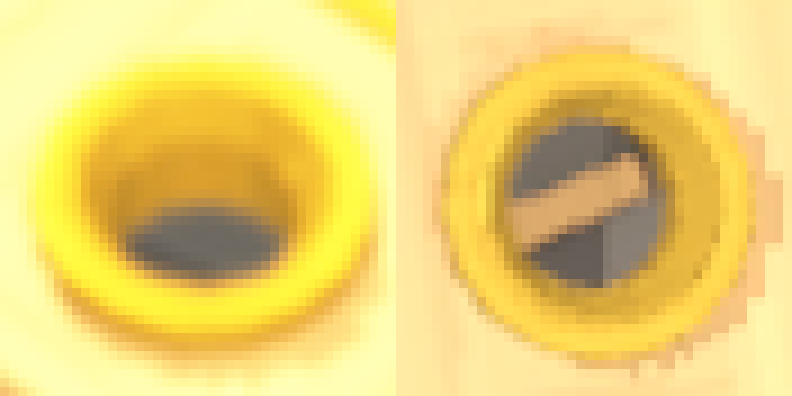

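```bash
python3 - <<'E'
from h import *
print(onz("side",[(319.2,320.6),(300+0.3,320.6),(338.5,320.6),(319.2,305.6),(319.2,335.6)],.076))
T=tri((319.2,320.6),tuple(proj("top",[[.4881,-.0902,.076]])[0]));print(T)
E
```

```text
[[ 0.48897876 -0.0931651   0.076     ]
 [ 0.47220631 -0.07954682  0.076     ]
 [ 0.506129   -0.10707947  0.076     ]
 [ 0.50297013 -0.07587713  0.076     ]
 [ 0.4757612  -0.10949742  0.076     ]]
(array([ 0.4890877, -0.0912078,  0.0737201]), np.float64(0.0023242036101450616))
```

```bash
cat > d.py <<'E'
import sys
from h import *
from scipy.spatial.transform import Rotation as R
o=get_obs();x,y,z,Y=map(float,sys.argv[1:5])
M=R.from_euler("xyz",o["eef_rot"]).as_matrix();p=o["ee_pos"]
yaw=np.degrees(np.arctan2(M[1,0],M[0,0]))
sp=-(Y-yaw)
M2=M@R.from_rotvec([0,np.radians(sp),0]).as_matrix()
dw=np.array([x,y,z])-p
print("t",round(o["time_s"],2),"pos",np.round(p,4),"yaw",round(yaw,2),"tilt",np.round(M[:,1],4),"F",np.round(o["force"],2),"M",np.round(o["moment"],3),"w",round(o["grip_width"],4),"q6",round(o["qpos"][5],2))
print("spin",round(sp,2),"slide after spin",np.round(1000*(dw@M2),2),"slide before",np.round(1000*(dw@M),2))
E
python3 d.py .5585 .1226 .14 83; python3 - <<'E'
from h import *
print(onz("top",[(304,266),(257,217),(171,291),(236,130),(306,390)],.03))
E
```

```text
t 0.1 pos [0.2261 0.5011 0.1656] yaw 65.72 tilt [-4.e-04 -9.e-04 -1.e+00] F [-0.06  0.28  0.4 ] M [-0.011 -0.042 -0.   ] w 0.0939 q6 -0.07
spin -17.28 slide after spin [-335.15   25.76 -376.09] slide before [-208.29   25.76 -458.68]
[[0.5721107  0.03988048 0.03      ]
 [0.63852157 0.10670349 0.03      ]
 [0.53308219 0.22016015 0.03      ]
 [0.76296346 0.1412213  0.03      ]
 [0.40601483 0.03290848 0.03      ]]
```

Emit:
{"op": "step_arm", "data": {"plan": [{"grip": 0, "slide": [0, 0, 0], "spin": -5.76}, {"grip": 0, "slide": [0, 0, 0], "spin": -5.76}, {"grip": 0, "slide": [0, 0, 0], "spin": -5.76}, {"grip": 0, "slide": [-0.0197, 0.0015, -0.0221], "spin": 0}, {"grip": 0, "slide": [-0.0197, 0.0015, -0.0221], "spin": 0}, {"grip": 0, "slide": [-0.0197, 0.0015, -0.0221], "spin": 0}, {"grip": 0, "slide": [-0.0197, 0.0015, -0.0221], "spin": 0}, {"grip": 0, "slide": [-0.0197, 0.0015, -0.0221], "spin": 0}, {"grip": 0, "slide": [-0.0197, 0.0015, -0.0221], "spin": 0}, {"grip": 0, "slide": [-0.0197, 0.0015, -0.0221], "spin": 0}, {"grip": 0, "slide": [-0.0197, 0.0015, -0.0221], "spin": 0}, {"grip": 0, "slide": [-0.0197, 0.0015, -0.0221], "spin": 0}, {"grip": 0, "slide": [-0.0197, 0.0015, -0.0221], "spin": 0}, {"grip": 0, "slide": [-0.0197, 0.0015, -0.0221], "spin": 0}, {"grip": 0, "slide": [-0.0197, 0.0015, -0.0221], "spin": 0}, {"grip": 0, "slide": [-0.0197, 0.0015, -0.0221], "spin": 0}, {"grip": 0, "slide": [-0.0197, 0.0015, -0.0221], "spin": 0}, {"grip": 0, "slide": [-0.0197, 0.0015, -0.0221], "spin": 0}, {"grip": 0, "slide": [-0.0197, 0.0015, -0.0221], "spin": 0}, {"grip": 0, "slide": [-0.0197, 0.0015, -0.0221], "spin": 0}], "force": 15}}

```text
time_s: 1.77
ee_pos: [0.5589, 0.1218, 0.1402]
eef_rot: [-1.57, 0.0, 1.448]
force: [-0.2, 0.7, 0.4]
grip_width: 0.0472
```

```bash
python3 d.py .5585 .1226 .14 83;python3 - <<'E'
from h import *
a=cams.camera("side");b=cams.camera("top");cv2.imwrite("pics/a1.png",np.hstack([a[120:320,170:400],b[170:370,130:360]]))
E
python3 d.py .5585 .1226 .046 83
```

```text
t 1.77 pos [0.5589 0.1218 0.1402] yaw 82.99 tilt [-6.e-04 -1.e-04 -1.e+00] F [-0.2   0.7   0.41] M [ 0.03  -0.012 -0.003] w 0.0472 q6 -1.3
spin -0.01 slide after spin [0.73 0.16 0.5 ] slide before [0.73 0.16 0.5 ]
t 1.87 pos [0.5597 0.1202 0.1396] yaw 82.81 tilt [-1.e-03 -6.e-04 -1.e+00] F [ 0.68  0.06 -0.11] M [ 0.046  0.033 -0.016] w 0.0469 q6 -1.3
spin -0.19 slide after spin [ 2.32 93.58  1.42] slide before [ 2.32 93.58  1.43]
```

View pics/a1.png

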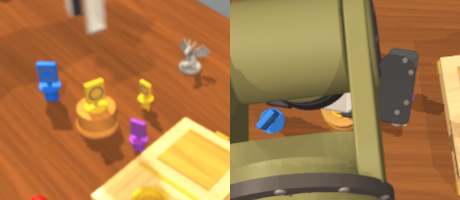

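Emit:
{"op": "step_arm", "data": {"plan": [{"grip": 0, "slide": [0, 0.02, 0], "spin": 0}, {"grip": 0, "slide": [0, 0.02, 0], "spin": 0}, {"grip": 0, "slide": [0, 0, 0], "spin": 0}, {"grip": 0, "slide": [0, 0, 0], "spin": 0}]}}

```text
time_s: 2.2
ee_pos: [0.5575, 0.1234, 0.1002]
eef_rot: [-1.569, 0.0, 1.449]
force: [0.2, -0.4, 1.1]
grip_width: 0.0473
```

```bash
python3 d.py .5585 .1226 .046 83; python3 - <<'E'
from h import *
a=cams.camera("side");cv2.imwrite("pics/a2.png",cv2.resize(a[120:260,190:350],(640,560),interpolation=cv2.INTER_CUBIC))
o=get_obs()["ee_pos"];print(o,proj("side",[o]))
E
```

```text
t 2.2 pos [0.5575 0.1234 0.1002] yaw 83.02 tilt [-1.9e-03 -3.0e-04 -1.0e+00] F [ 0.2  -0.4   1.13] M [0.002 0.005 0.006] w 0.0473 q6 -1.3
spin 0.02 slide after spin [-0.69 54.17 -1.15] slide before [-0.69 54.17 -1.15]
[0.55822875 0.12353329 0.10126805] [[261.17439585 191.22349127]]
```

View pics/a2.png

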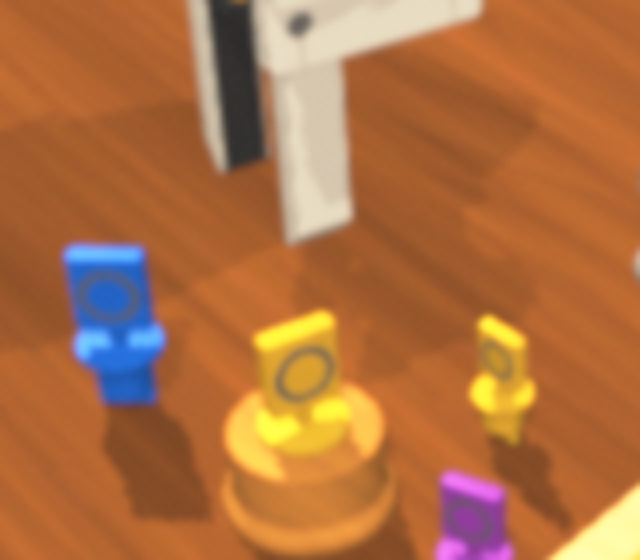

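```bash
python3 - <<'E'
from h import *
a=cams.camera("side");b=cams.camera("top");cv2.imwrite("pics/a3.png",a);cv2.imwrite("pics/a3t.png",b)
o=get_obs()["ee_pos"];print(o,proj("side",[o]),proj("top",[o]))
E
```

```text
[0.55871982 0.12351048 0.10191697] [[261.43499554 190.7323451 ]] [[237.06845821 268.96953502]]
```

View pics/a3.png

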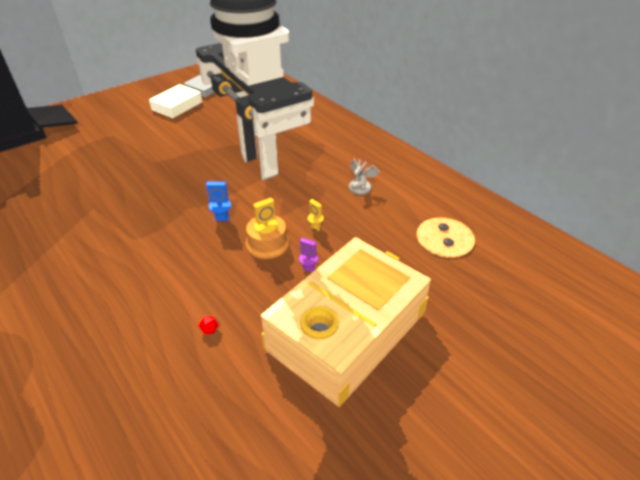

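View pics/a3t.png

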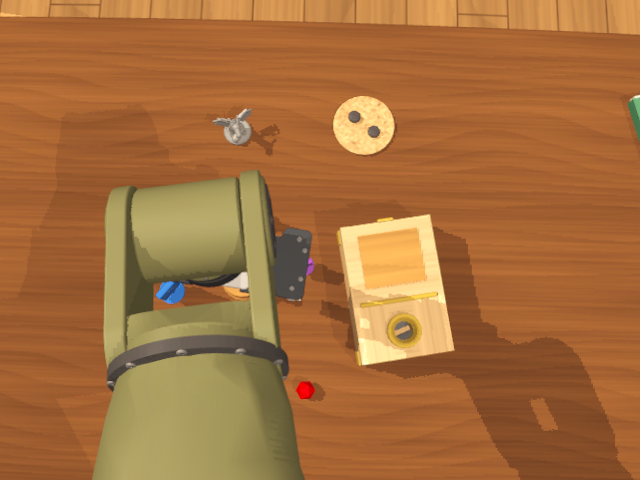

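```bash
python3 - <<'E'
from h import *
o=get_obs()["ee_pos"];u=np.array([np.cos(np.radians(83)),np.sin(np.radians(83)),0]);v=np.array([u[1],-u[0],0])
for dz in(0,.02,.04):
  print(dz,[proj("side",[o+[0,0,dz]+s*w*u]).round(0).tolist() for s in(-1,1) for w in(.0235,.036)])
for z in (.097,.15): print(z,[proj("top",[o+[0,0,z]-.0885*u+s*.0375*v]).round(0).tolist() for s in(-1,1)], [proj("side",[o+[0,0,z]-.0885*u+s*.0375*v]).round(0).tolist() for s in(-1,1)])
E
python3 - <<'E'
import cv2
a=cv2.imread("pics/a3.png")
cv2.imwrite("pics/a3c.png",cv2.resize(a[70:270,180:330],(600,800)[::1] if 0 else (450,600),interpolation=cv2.INTER_CUBIC))
E
```

```text
0 [[[269.0, 199.0]], [[273.0, 204.0]], [[254.0, 182.0]], [[250.0, 178.0]]]
0.02 [[[268.0, 188.0]], [[272.0, 192.0]], [[253.0, 171.0]], [[249.0, 167.0]]]
0.04 [[[267.0, 176.0]], [[272.0, 180.0]], [[251.0, 159.0]], [[247.0, 155.0]]]
0.097 [[[303.0, 306.0]], [[313.0, 239.0]]] [[[261.0, 172.0]], [[317.0, 153.0]]]
0.15 [[[303.0, 304.0]], [[313.0, 231.0]]] [[[257.0, 131.0]], [[316.0, 113.0]]]
```

View pics/a3c.png

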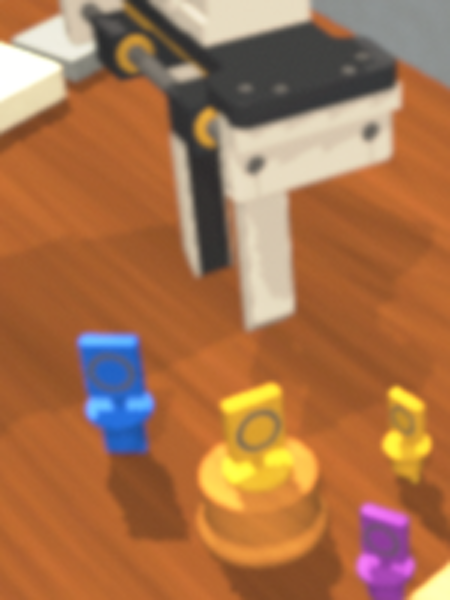

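```bash
python3 - <<'E'
from h import *
for z in(.165,.2,.26,.3): print(z,proj("side",[[.226,.501,z]]).round(0))
a=cv2.imread("pics/side0.png");cv2.imwrite("pics/st.png",cv2.resize(a[40:240,0:160],(640,800)[:2] if 0 else (480,600)))
from scipy.spatial.transform import Rotation as R
o=get_obs();print(o)
E
```

```text
0.165 [[-88. 117.]]
0.2 [[-103.   94.]]
0.26 [[-132.   50.]]
0.3 [[-153.   16.]]
{'time_s': 2.35, 'qpos': array([ 1.53543113e-01,  4.06062075e-01,  1.53224821e+00,  2.25940955e-05,
        1.20148438e+00, -1.29545058e+00]), 'joint_vel': array([ 0.00030774, -0.0028156 ,  0.00136436, -0.00061773, -0.00428839,
       -0.00067313]), 'tau': array([-7.83267198e-03, -5.66187394e+01, -3.30687582e+01,  5.16860848e-03,
        8.77277856e-02,  4.56809357e-03]), 'ee_pos': array([0.55871982, 0.12351048, 0.10191697]), 'eef_rot': array([-1.57252086e+00, -5.09128222e-04,  1.44898600e+00]), 'force': array([0.80290342, 0.28625618, 0.65102552]), 'moment': array([ 0.03102715,  0.00913398, -0.01894987]), 'grip_width': 0.04706254464977895}
```

View pics/st.png

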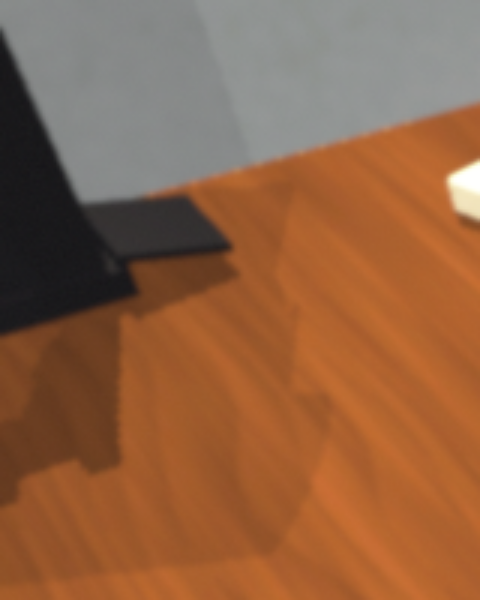

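Emit:
{"op": "step_arm", "data": {"plan": [{"grip": 0, "slide": [-0.0005, 0.01, 0], "spin": 0}, {"grip": 0, "slide": [0, 0.01, 0], "spin": 0}, {"grip": 0, "slide": [0, 0.01, 0], "spin": 0}, {"grip": 0, "slide": [0, 0, 0], "spin": 0}, {"grip": 0, "slide": [0, 0, 0], "spin": 0}]}}

```text
time_s: 2.77
ee_pos: [0.5577, 0.1226, 0.0697]
eef_rot: [-1.569, 0.0, 1.449]
force: [0.4, 0.5, -0.1]
grip_width: 0.047
```

```bash
python3 d.py .5585 .1226 .046 83; python3 - <<'E'
from h import *
a=cams.camera("side");cv2.imwrite("pics/a4.png",cv2.resize(a[100:250,190:350],(640,600),interpolation=cv2.INTER_CUBIC))
o=get_obs()["ee_pos"];print(o,proj("side",[o]))
E
```

```text
t 2.77 pos [0.5577 0.1226 0.0697] yaw 83.0 tilt [-1.6e-03 -3.0e-04 -1.0e+00] F [ 0.43  0.5  -0.09] M [-0.011 -0.024 -0.03 ] w 0.047 q6 -1.3
spin -0.0 slide after spin [ 0.15 23.67 -0.78] slide before [ 0.15 23.67 -0.78]
[0.5581166  0.12262946 0.0703584 ] [[263.14061266 208.59998449]]
```

View pics/a4.png

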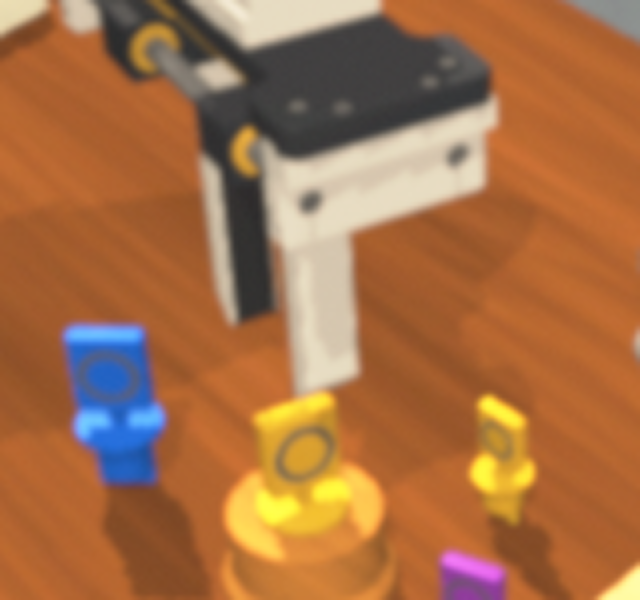

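```bash
python3 - <<'E'
from h import *
o=np.array([.5587,.1235,.1019]);u=np.array([np.cos(np.radians(83)),np.sin(np.radians(83)),0]);v=np.array([u[1],-u[0],0])
for z in (.06,.08,.097,.12,.14):
  for w in (.036,.05): print(z,w,[proj("side",[o+[0,0,z]-w*u+s*.0375*v]).round(0).tolist() for s in(-1,1)])
E
```

```text
0.06 0.036 [[[244.0, 176.0]], [[296.0, 159.0]]]
0.06 0.05 [[[249.0, 182.0]], [[301.0, 164.0]]]
0.08 0.036 [[[242.0, 163.0]], [[295.0, 146.0]]]
0.08 0.05 [[[247.0, 168.0]], [[301.0, 151.0]]]
0.097 0.036 [[[241.0, 151.0]], [[295.0, 134.0]]]
0.097 0.05 [[[246.0, 156.0]], [[300.0, 139.0]]]
0.12 0.036 [[[239.0, 134.0]], [[294.0, 118.0]]]
0.12 0.05 [[[244.0, 139.0]], [[300.0, 123.0]]]
0.14 0.036 [[[237.0, 119.0]], [[294.0, 103.0]]]
0.14 0.05 [[[242.0, 124.0]], [[299.0, 107.0]]]
```

Emit:
{"op": "step_arm", "data": {"plan": [{"grip": 0, "slide": [0, 0.008, -0.0005], "spin": 0}, {"grip": 0, "slide": [0, 0.008, 0], "spin": 0}, {"grip": 0, "slide": [0, 0.008, 0], "spin": 0}, {"grip": 0, "slide": [0, 0, 0], "spin": 0}, {"grip": 0, "slide": [0, 0, 0], "spin": 0}]}}

```text
time_s: 3.23
ee_pos: [0.5584, 0.1225, 0.0459]
eef_rot: [-1.57, 0.0, 1.449]
force: [1.9, -0.5, 0.6]
grip_width: 0.0471
```

```bash
python3 d.py .5585 .1226 .046 83; python3 - <<'E'
from h import *
a=cams.camera("side");cv2.imwrite("pics/a5.png",cv2.resize(a[100:250,190:350],(640,600),interpolation=cv2.INTER_CUBIC))
E
```

```text
t 3.23 pos [0.5584 0.1225 0.0459] yaw 83.0 tilt [-1.2e-03 -2.0e-04 -1.0e+00] F [ 1.92 -0.53  0.58] M [0.014 0.076 0.054] w 0.0471 q6 -1.3
spin -0.0 slide after spin [ 0.1  -0.1  -0.14] slide before [ 0.1  -0.1  -0.14]
```

View pics/a5.png

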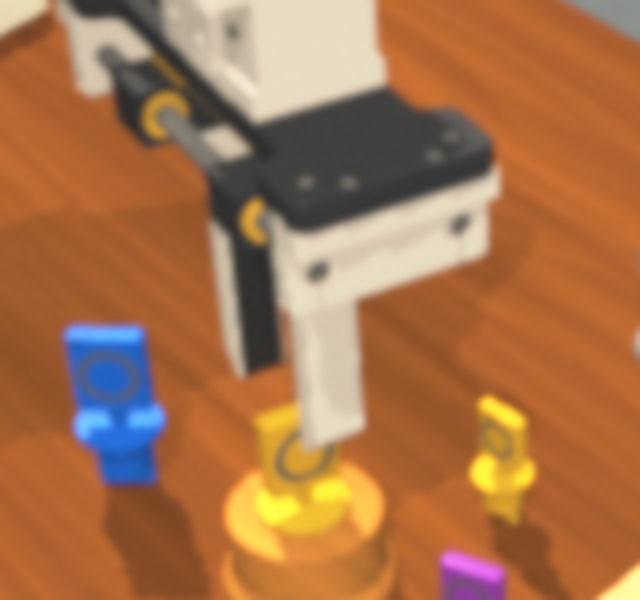

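Emit:
{"op": "step_arm", "data": {"plan": [{"grip": 1, "slide": [0, 0, 0], "spin": 0}, {"grip": 1, "slide": [0, 0, 0], "spin": 0}, {"grip": 1, "slide": [0, 0, 0], "spin": 0}, {"grip": 1, "slide": [0, 0, 0], "spin": 0}, {"grip": 1, "slide": [0, 0, 0], "spin": 0}, {"grip": 1, "slide": [0, 0, 0], "spin": 0}], "force": 5}}

```text
time_s: 3.78
ee_pos: [0.5587, 0.1226, 0.0466]
eef_rot: [-1.571, -0.0, 1.449]
force: [-0.5, -0.2, -0.0]
grip_width: 0.0103
```

```bash
python3 d.py .5585 .1226 .046 83; python3 - <<'E'
from h import *
a=cams.camera("side");cv2.imwrite("pics/a6.png",cv2.resize(a[100:250,190:350],(640,600),interpolation=cv2.INTER_CUBIC))
E
```

```text
t 3.78 pos [0.5587 0.1226 0.0466] yaw 83.0 tilt [ 1.e-04  0.e+00 -1.e+00] F [-0.5  -0.18 -0.01] M [ 0.013 -0.01  -0.048] w 0.0103 q6 -1.3
spin -0.0 slide after spin [-0.03  0.61  0.2 ] slide before [-0.03  0.61  0.2 ]
```

View pics/a6.png

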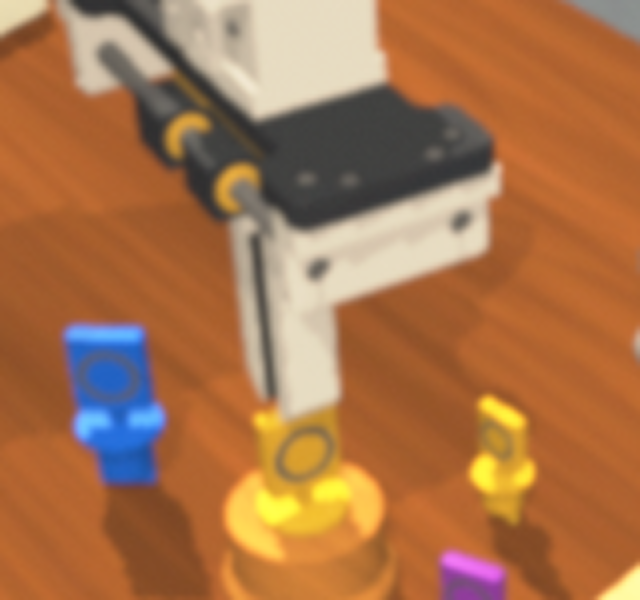

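Emit:
{"op": "step_arm", "data": {"plan": [{"grip": 1, "slide": [0, 0, 0], "spin": 0}, {"grip": 1, "slide": [0, 0, 0], "spin": 0}, {"grip": 1, "slide": [0, 0, 0], "spin": 0}]}}

```text
time_s: 4.08
ee_pos: [0.5587, 0.1226, 0.0465]
eef_rot: [-1.571, 0.0, 1.449]
force: [-0.1, 0.1, 0.4]
grip_width: 0.0003
```

```bash
python3 d.py .5585 .1226 .046 83; python3 - <<'E'
from h import *
a=cams.camera("side");cv2.imwrite("pics/a7.png",cv2.resize(a[150:250,220:320],(600,600),interpolation=cv2.INTER_CUBIC))
E
```

```text
t 4.08 pos [0.5587 0.1226 0.0465] yaw 83.0 tilt [-1.e-04 -0.e+00 -1.e+00] F [-0.09  0.11  0.36] M [-0.043  0.031 -0.037] w 0.0003 q6 -1.3
spin -0.0 slide after spin [-0.01  0.51  0.16] slide before [-0.01  0.51  0.16]
```

View pics/a7.png

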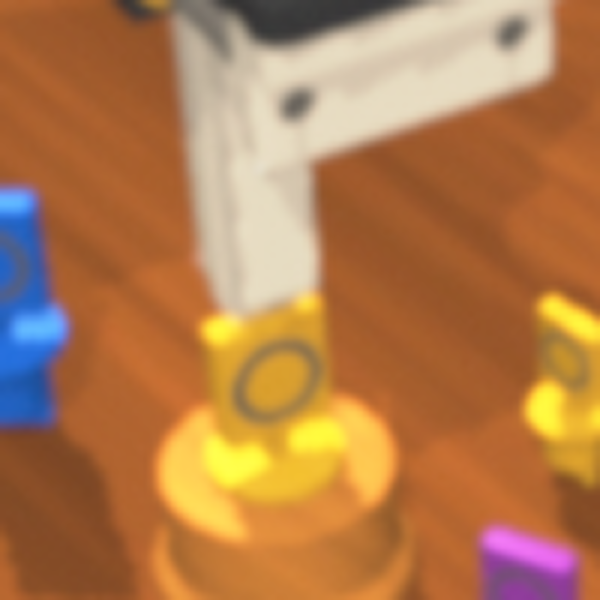

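```bash
python3 - <<'E'
from h import *
u=np.array([np.cos(np.radians(83)),np.sin(np.radians(83)),0])
for z in (.08,.084,.088,.092,.096): print(z,proj("side",[np.array([.5587,.1226,z])-.0125*u]))
o=np.array([.5587,.1235,.1019])
for z in (.03,.036,.042,.048): print(z,[proj("side",[o+[0,0,z]+s*.036*u]).round(1).tolist() for s in (-1,1)])
print(proj("side",[[.5587,.1226,.083]]))
E
```

```text
0.08 [[266.98546165 207.82973931]]
0.084 [[266.78554626 205.63485349]]
0.088 [[266.58400388 203.42272218]]
0.092 [[266.38081399 201.19313441]]
0.096 [[266.1759557  198.94587566]]
0.03 [[[272.0, 186.4]], [[248.2, 160.8]]]
0.036 [[[271.7, 182.7]], [[247.7, 157.2]]]
0.042 [[[271.4, 178.9]], [[247.3, 153.5]]]
0.048 [[[271.1, 175.2]], [[246.9, 149.8]]]
[[262.81598611 201.60503988]]
```

The gripper shut completely at the reported height, and the picture shows the fingertips ending just above the bow, at side pixel (267,200). So the true fingertip height is about 46 mm above the reading, while the horizontal position agrees. I will reopen and go down by camera and touch.

Emit:
{"op": "step_arm", "data": {"plan": [{"grip": 0, "slide": [0, 0, 0], "spin": 0}, {"grip": 0, "slide": [0, 0, 0], "spin": 0}, {"grip": 0, "slide": [0, 0, 0], "spin": 0}, {"grip": 0, "slide": [0, 0, 0], "spin": 0}, {"grip": 0, "slide": [0, 0, 0], "spin": 0}, {"grip": 0, "slide": [0, 0, 0], "spin": 0}, {"grip": 0, "slide": [0, 0.006, 0], "spin": 0}, {"grip": 0, "slide": [0, 0.006, 0], "spin": 0}, {"grip": 0, "slide": [0, 0.006, 0], "spin": 0}, {"grip": 0, "slide": [0, 0.006, 0], "spin": 0}, {"grip": 0, "slide": [0, 0.006, 0], "spin": 0}, {"grip": 0, "slide": [0, 0, 0], "spin": 0}, {"grip": 0, "slide": [0, 0, 0], "spin": 0}]}}

```text
time_s: 5.22
ee_pos: [0.5585, 0.1225, 0.0161]
eef_rot: [-1.57, 0.0, 1.449]
force: [-0.2, 0.2, 0.7]
grip_width: 0.0471
```

```bash
python3 d.py .5585 .1226 .006 83; python3 - <<'E'
from h import *
a=cams.camera("side");cv2.imwrite("pics/a8.png",cv2.resize(a[150:270,210:330],(600,600),interpolation=cv2.INTER_CUBIC))
E
```

```text
t 5.22 pos [0.5585 0.1225 0.0161] yaw 83.0 tilt [-8.e-04 -1.e-04 -1.e+00] F [-0.24  0.21  0.67] M [ 0.05   0.013 -0.027] w 0.0471 q6 -1.3
spin -0.0 slide after spin [ 0.06 10.11 -0.02] slide before [ 0.06 10.11 -0.02]
```

View pics/a8.png

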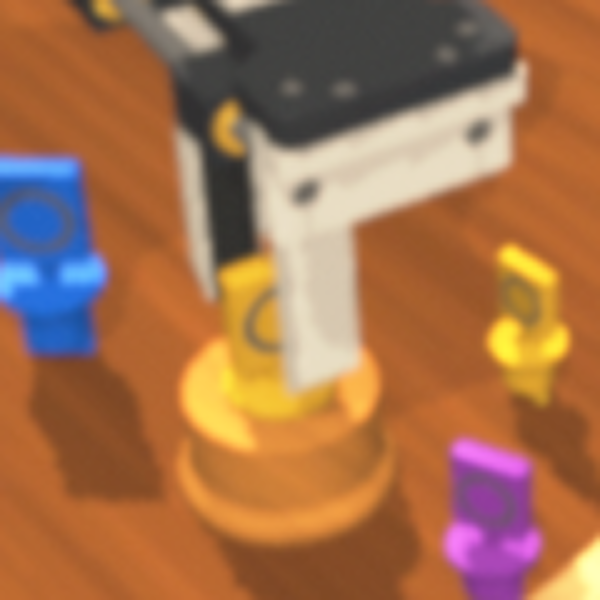

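```bash
python3 - <<'E'
from h import *
u=np.array([np.cos(np.radians(83)),np.sin(np.radians(83)),0])
for z in (.045,.05,.055,.06,.065,.07): print(z,proj("side",[np.array([.5585,.1225,z])-.036*u]))
E
```

```text
0.045 [[276.1423209  235.38542059]]
0.05 [[275.94041419 232.80878494]]
0.055 [[275.73648837 230.20725599]]
0.06 [[275.53051215 227.58045998]]
0.065 [[275.32245359 224.92801537]]
0.07 [[275.11228006 222.24953272]]
```

Emit:
{"op": "step_arm", "data": {"plan": [{"grip": 0, "slide": [0, 0.006, 0], "spin": 0}, {"grip": 0, "slide": [0, 0.006, 0], "spin": 0}, {"grip": 0, "slide": [0, 0, 0], "spin": 0}, {"grip": 1, "slide": [0, 0, 0], "spin": 0}, {"grip": 1, "slide": [0, 0, 0], "spin": 0}, {"grip": 1, "slide": [0, 0, 0], "spin": 0}, {"grip": 1, "slide": [0, 0, 0], "spin": 0}, {"grip": 1, "slide": [0, 0, 0], "spin": 0}, {"grip": 1, "slide": [0, 0, 0], "spin": 0}, {"grip": 1, "slide": [0, 0, 0], "spin": 0}, {"grip": 1, "slide": [0, 0, 0], "spin": 0}, {"grip": 1, "slide": [0, 0, 0], "spin": 0}], "force": 35}}

```text
time_s: 6.27
ee_pos: [0.5588, 0.1226, 0.0047]
eef_rot: [-1.571, -0.0, 1.449]
force: [-0.7, -0.0, 1.6]
grip_width: 0.009
```

```bash
python3 d.py .5585 .1226 .006 83; python3 - <<'E'
from h import *
a=cams.camera("side");cv2.imwrite("pics/a9.png",cv2.resize(a[150:270,210:330],(600,600),interpolation=cv2.INTER_CUBIC))
E
```

```text
t 6.27 pos [0.5588 0.1226 0.0047] yaw 83.0 tilt [ 2.e-04  0.e+00 -1.e+00] F [-0.67 -0.01  1.56] M [ 0.056  0.07  -0.01 ] w 0.009 q6 -1.3
spin -0.0 slide after spin [-0.02 -1.32  0.27] slide before [-0.02 -1.32  0.27]
```

View pics/a9.png

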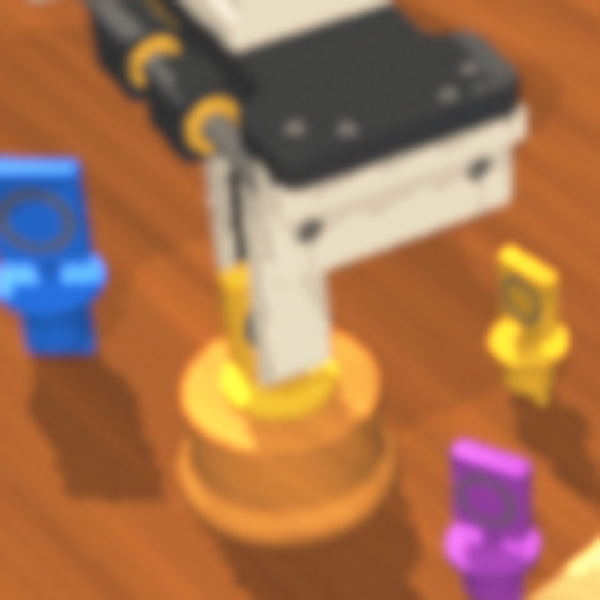

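Emit:
{"op": "step_arm", "data": {"plan": [{"grip": 1, "slide": [0, -0.005, 0], "spin": 0}, {"grip": 1, "slide": [0, -0.008, 0], "spin": 0}, {"grip": 1, "slide": [0, -0.01, 0], "spin": 0}, {"grip": 1, "slide": [0, -0.012, 0], "spin": 0}, {"grip": 1, "slide": [0, -0.015, 0], "spin": 0}, {"grip": 1, "slide": [0, -0.015, 0], "spin": 0}, {"grip": 1, "slide": [0, -0.015, 0], "spin": 0}, {"grip": 1, "slide": [0, -0.015, 0], "spin": 0}, {"grip": 1, "slide": [0, 0, 0], "spin": 0}, {"grip": 1, "slide": [0, 0, 0], "spin": 0}]}}

```text
time_s: 7.15
ee_pos: [0.559, 0.1226, 0.1006]
eef_rot: [-1.573, -0.0, 1.449]
force: [-0.2, -0.1, -1.6]
grip_width: 0.0086
```

```bash
python3 d.py .4885 -.0917 .0997 22; python3 - <<'E'
from h import *
a=cams.camera("side");cv2.imwrite("pics/a10.png",cv2.resize(a[100:260,190:350],(600,600),interpolation=cv2.INTER_CUBIC))
b=cams.camera("top");cv2.imwrite("pics/a10t.png",b)
E
```

```text
t 7.15 pos [0.559  0.1226 0.1006] yaw 83.0 tilt [ 1.8e-03  3.0e-04 -1.0e+00] F [-0.2  -0.06 -1.58] M [ 0.027  0.034 -0.001] w 0.0086 q6 -1.3
spin 61.0 slide after spin [-145.67    0.7  -172.32] slide before [-221.34    0.7    43.87]
```

View pics/a10.png

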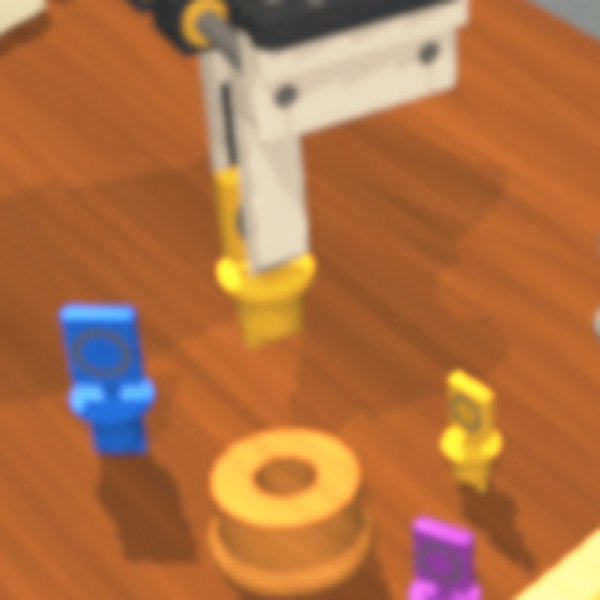

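Emit:
{"op": "step_arm", "data": {"plan": [{"grip": 1, "slide": [0, 0, 0], "spin": 6.1}, {"grip": 1, "slide": [0, 0, 0], "spin": 6.1}, {"grip": 1, "slide": [0, 0, 0], "spin": 6.1}, {"grip": 1, "slide": [0, 0, 0], "spin": 6.1}, {"grip": 1, "slide": [0, 0, 0], "spin": 6.1}, {"grip": 1, "slide": [0, 0, 0], "spin": 6.1}, {"grip": 1, "slide": [0, 0, 0], "spin": 6.1}, {"grip": 1, "slide": [0, 0, 0], "spin": 6.1}, {"grip": 1, "slide": [0, 0, 0], "spin": 6.1}, {"grip": 1, "slide": [0, 0, 0], "spin": 6.1}, {"grip": 1, "slide": [0, 0, 0], "spin": 0}]}}

```text
time_s: 8.17
ee_pos: [0.5582, 0.1225, 0.0986]
eef_rot: [-1.57, 0.002, 0.379]
force: [-0.2, 0.5, -0.5]
grip_width: 0.0087
```

Emit:
{"op": "step_arm", "data": {"plan": [{"grip": 1, "slide": [-0.005, 0, -0.006], "spin": 0}, {"grip": 1, "slide": [-0.01, 0, -0.012], "spin": 0}, {"grip": 1, "slide": [-0.0145, 0, -0.017], "spin": 0}, {"grip": 1, "slide": [-0.0145, 0, -0.017], "spin": 0}, {"grip": 1, "slide": [-0.0145, 0, -0.017], "spin": 0}, {"grip": 1, "slide": [-0.0145, 0, -0.017], "spin": 0}, {"grip": 1, "slide": [-0.0145, 0, -0.017], "spin": 0}, {"grip": 1, "slide": [-0.0145, 0, -0.017], "spin": 0}, {"grip": 1, "slide": [-0.0145, 0, -0.017], "spin": 0}, {"grip": 1, "slide": [-0.0145, 0, -0.017], "spin": 0}, {"grip": 1, "slide": [-0.0095, 0, -0.012], "spin": 0}, {"grip": 1, "slide": [-0.005, 0, -0.006], "spin": 0}, {"grip": 1, "slide": [0, 0, 0], "spin": 0}, {"grip": 1, "slide": [0, 0, 0], "spin": 0}, {"grip": 1, "slide": [0, 0, 0], "spin": 0}]}}

```text
time_s: 9.42
ee_pos: [0.4883, -0.0908, 0.0995]
eef_rot: [-1.571, 0.0, 0.385]
force: [0.3, -0.8, -0.9]
grip_width: 0.0083
```

```bash
python3 d.py .4885 -.0917 .1006 22; python3 - <<'E'
from h import *
a=cams.camera("side");cv2.imwrite("pics/b1.png",cv2.resize(a[200:360,240:400],(600,600),interpolation=cv2.INTER_CUBIC));cv2.imwrite("pics/b1s.png",a)
b=cams.camera("top");cv2.imwrite("pics/b1t.png",b)
E
```

```text
t 9.42 pos [ 0.4883 -0.0908  0.0995] yaw 22.09 tilt [-1.e-04  1.e-04 -1.e+00] F [ 0.33 -0.75 -0.87] M [-0.032 -0.005 -0.061] w 0.0083 q6 -0.64
spin 0.09 slide after spin [-0.19 -1.14 -0.94] slide before [-0.19 -1.14 -0.94]
```

View pics/b1.png

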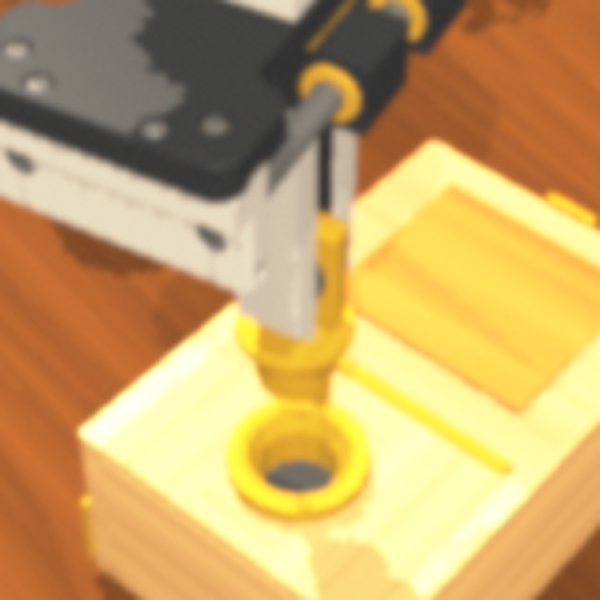

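View pics/b1t.png

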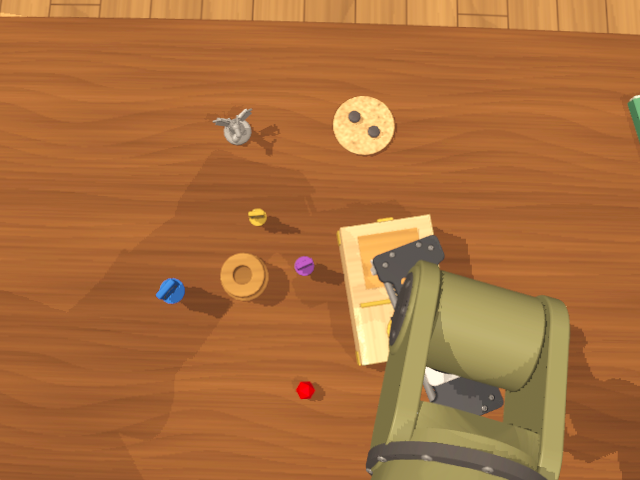

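```bash
python3 - <<'E'
from h import *
f=lambda P:(proj("side",P)-[240,200])*3.75
c=np.array([.4889,-.0932])
th=np.linspace(0,2*np.pi,73)
for z in(.1308,.1348):
  e=f(np.c_[c[0]+.0175*np.cos(th),c[1]+.0175*np.sin(th),np.full(73,z)]);print(z,f([[*c,z]]),e.min(0),e.max(0))
zt=.1038+.008
e=f(np.c_[c[0]+.0118*np.cos(th),c[1]+.0118*np.sin(th),np.full(73,zt)]);print("barrel",e.min(0),e.max(0))
for k in(3,): pass
J=f([[*c,.1328],[c[0]+.001,c[1],.1328],[c[0],c[1]+.001,.1328],[*c,.1338]]);print(J[1:]-J[0])
a=cv2.imread("pics/b1s.png");cv2.imwrite("pics/b1c.png",cv2.resize(a[275:345,290:350],(600,700)[::1] if 0 else (514,600),interpolation=cv2.INTER_NEAREST))
E
```

```text
0.1308 [[297.14743643 331.59437707]] [235.70667969 286.88881417] [358.58306451 378.54851926]
0.1348 [[297.16892735 322.10059621]] [235.40841845 277.39648007] [358.9242434  369.06427704]
barrel [256.61408666 345.02204864] [337.47956759 406.7428033 ]
[[ 2.73376392 -1.64577617]
 [-2.21249446 -2.03229778]
 [ 0.00537874 -2.37650613]]
```

View pics/b1c.png

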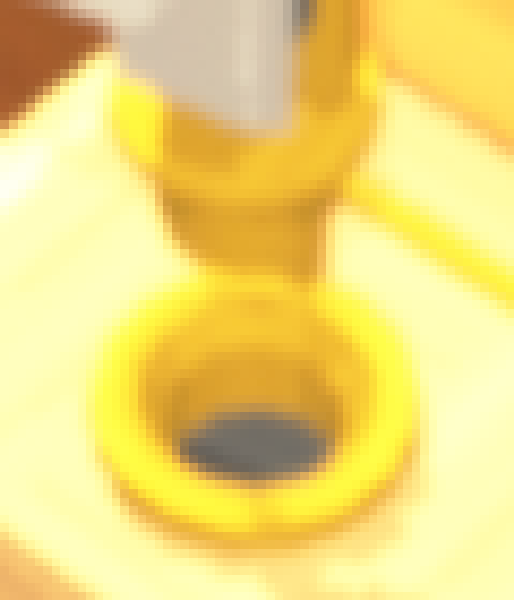

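Emit:
{"op": "step_arm", "data": {"plan": [{"grip": 1, "slide": [-0.0009, 0.004, -0.0012], "spin": 0}, {"grip": 1, "slide": [0, 0.008, 0], "spin": 0}, {"grip": 1, "slide": [0, 0.008, 0], "spin": 0}, {"grip": 1, "slide": [0, 0.006, 0], "spin": 0}, {"grip": 1, "slide": [0, 0, 0], "spin": 0}, {"grip": 1, "slide": [0, 0, 0], "spin": 0}, {"grip": 1, "slide": [0, 0, 0], "spin": 0}]}}

```text
time_s: 10.1
ee_pos: [0.4879, -0.0929, 0.0736]
eef_rot: [-1.571, -0.0, 0.384]
force: [1.2, -0.6, -0.9]
grip_width: 0.0089
```

```bash
python3 d.py .4880 -.0923 .0737 22; python3 - <<'E'
from h import *
a=cams.camera("side");cv2.imwrite("pics/b2.png",cv2.resize(a[275:345,280:360],(686,600),interpolation=cv2.INTER_CUBIC))
f=lambda P:(proj("side",P)-[280,275])*8.57
c=np.array([.4889,-.0932]);o=get_obs()["ee_pos"]
th=np.linspace(0,2*np.pi,73);tip=o[2]+.0043
for z in(tip+.027,tip+.031):
  e=f(np.c_[c[0]+.0175*np.cos(th),c[1]+.0175*np.sin(th),np.full(73,z)]);print(z,f([[*c,z]]),e.min(0),e.max(0))
J=f([[*c,.1328],[c[0]+.001,c[1],.1328],[c[0],c[1]+.001,.1328],[*c,.1338]]);print(J[1:]-J[0])
E
python3 d.py .4880 -.0923 .0737 22
```

```text
t 10.1 pos [ 0.4879 -0.0929  0.0736] yaw 22.0 tilt [ 1.e-04 -0.e+00 -1.e+00] F [ 1.25 -0.63 -0.93] M [-0.085  0.015  0.007] w 0.0089 q6 -0.65
spin -0.0 slide after spin [ 0.29 -0.06  0.5 ] slide before [ 0.29 -0.06  0.5 ]
0.1051088145565755 [[335.97568021 249.23802512]] [200.07785386 147.16125459] [471.86266752 356.29293916]
0.1091088145565755 [[336.02208191 228.91452038]] [199.44095345 126.81179946] [472.59224059 336.02028462]
[[ 6.24756182 -3.76114714]
 [-5.05628733 -4.64447786]
 [ 0.01229221 -5.43110867]]
t 10.15 pos [ 0.488  -0.0929  0.0738] yaw 22.0 tilt [ 4.e-04 -1.e-04 -1.e+00] F [-0.4   0.24 -0.32] M [-0.04   0.007 -0.056] w 0.0087 q6 -0.65
spin -0.0 slide after spin [0.23 0.11 0.56] slide before [0.23 0.11 0.56]
```

View pics/b2.png

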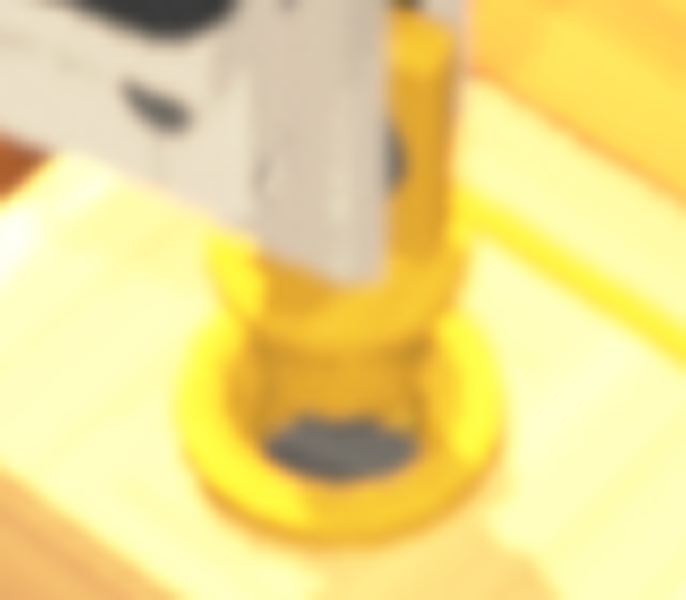

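Emit:
{"op": "step_arm", "data": {"plan": [{"grip": 1, "slide": [0.0002, 0.002, 0], "spin": 0}, {"grip": 1, "slide": [0, 0.002, 0], "spin": 0}, {"grip": 1, "slide": [0, 0.002, 0], "spin": 0}, {"grip": 1, "slide": [0, 0.002, 0], "spin": 0}, {"grip": 1, "slide": [0, 0, 0], "spin": 0}, {"grip": 1, "slide": [0, 0, 0], "spin": 0}]}}

```text
time_s: 10.65
ee_pos: [0.4879, -0.0927, 0.0654]
eef_rot: [-1.571, 0.0, 0.384]
force: [0.4, 0.1, -0.6]
grip_width: 0.0088
```

```bash
python3 d.py .4880 -.0923 .0657 22
```

```text
t 10.65 pos [ 0.4879 -0.0927  0.0654] yaw 22.0 tilt [-3.e-04  1.e-04 -1.e+00] F [ 0.35  0.05 -0.59] M [-0.032  0.024 -0.054] w 0.0088 q6 -0.65
spin -0.0 slide after spin [ 0.22 -0.28  0.39] slide before [ 0.22 -0.28  0.39]
```

Emit:
{"op": "step_arm", "data": {"plan": [{"grip": 1, "slide": [0, 0.001, 0], "spin": 0}, {"grip": 1, "slide": [0, 0.001, 0], "spin": 0}, {"grip": 1, "slide": [0, 0, 0], "spin": 0}]}}

```text
time_s: 10.9
ee_pos: [0.4879, -0.0928, 0.0634]
eef_rot: [-1.571, 0.0, 0.384]
force: [-0.0, 0.9, -0.7]
grip_width: 0.0087
```

Emit:
{"op": "step_arm", "data": {"plan": [{"grip": 1, "slide": [0, 0.001, 0], "spin": 0}, {"grip": 1, "slide": [0, 0.001, 0], "spin": 0}, {"grip": 1, "slide": [0, 0, 0], "spin": 0}]}}

```text
time_s: 11.15
ee_pos: [0.4879, -0.0927, 0.0613]
eef_rot: [-1.571, 0.0, 0.384]
force: [-0.4, -0.1, 0.2]
grip_width: 0.0088
```

Emit:
{"op": "step_arm", "data": {"plan": [{"grip": 1, "slide": [0, 0.001, 0], "spin": 0}, {"grip": 1, "slide": [0, 0.001, 0], "spin": 0}, {"grip": 1, "slide": [0, 0, 0], "spin": 0}]}}

```text
time_s: 11.4
ee_pos: [0.4879, -0.0927, 0.0593]
eef_rot: [-1.571, 0.0, 0.384]
force: [-0.6, 0.1, -1.0]
grip_width: 0.0088
```

Emit:
{"op": "step_arm", "data": {"plan": [{"grip": 1, "slide": [0, 0.001, 0], "spin": 0}, {"grip": 1, "slide": [0, 0.0005, 0], "spin": 0}, {"grip": 1, "slide": [0, 0, 0], "spin": 0}]}}

```text
time_s: 11.65
ee_pos: [0.488, -0.0928, 0.058]
eef_rot: [-1.571, 0.0, 0.384]
force: [0.4, -0.2, -1.1]
grip_width: 0.0087
```

Emit:
{"op": "step_arm", "data": {"plan": [{"grip": 1, "slide": [0, 0.0005, 0], "spin": 0}, {"grip": 1, "slide": [0, 0.0005, 0], "spin": 0}, {"grip": 1, "slide": [0, 0, 0], "spin": 0}]}}

```text
time_s: 11.9
ee_pos: [0.4883, -0.0927, 0.0571]
eef_rot: [-1.571, -0.001, 0.384]
force: [1.5, 1.2, -0.3]
grip_width: 0.009
```

```bash
python3 d.py .4880 -.0927 .05 22
```

```text
t 11.9 pos [ 0.4883 -0.0927  0.0571] yaw 22.0 tilt [ 7.e-04  1.e-04 -1.e+00] F [ 1.54  1.22 -0.29] M [ 0.174 -0.296 -0.029] w 0.009 q6 -0.65
spin -0.0 slide after spin [-0.27  7.15  0.07] slide before [-0.27  7.15  0.07]
```

Emit:
{"op": "step_arm", "data": {"plan": [{"grip": 1, "slide": [0.0005, 0, 0.0001], "spin": 0}, {"grip": 1, "slide": [0, 0.0005, 0], "spin": 0}, {"grip": 1, "slide": [0, 0, 0], "spin": 0}]}}

```text
time_s: 12.15
ee_pos: [0.4883, -0.0925, 0.0564]
eef_rot: [-1.571, 0.0, 0.384]
force: [0.4, 0.1, -2.1]
grip_width: 0.0086
```

```bash
python3 d.py .4880 -.0927 .05 22
```

```text
t 12.15 pos [ 0.4883 -0.0925  0.0564] yaw 22.0 tilt [-2.e-04 -0.e+00 -1.e+00] F [ 0.37  0.06 -2.07] M [-0.018 -0.105  0.03 ] w 0.0086 q6 -0.64
spin 0.0 slide after spin [-0.4   6.39 -0.07] slide before [-0.4   6.39 -0.07]
```

Emit:
{"op": "step_arm", "data": {"plan": [{"grip": 1, "slide": [0.0001, 0.0005, 0], "spin": 0}, {"grip": 1, "slide": [0, 0.0005, 0], "spin": 0}, {"grip": 1, "slide": [0, 0, 0], "spin": 0}]}}

```text
time_s: 12.4
ee_pos: [0.4884, -0.0924, 0.0554]
eef_rot: [-1.571, 0.0, 0.384]
force: [-0.8, -0.1, -1.6]
grip_width: 0.009
```

```bash
python3 d.py .4880 -.0927 .05 22
```

```text
t 12.4 pos [ 0.4884 -0.0924  0.0554] yaw 22.0 tilt [-3.e-04  0.e+00 -1.e+00] F [-0.81 -0.08 -1.57] M [-0.065  0.047  0.001] w 0.009 q6 -0.64
spin 0.0 slide after spin [-0.47  5.39 -0.09] slide before [-0.47  5.39 -0.09]
```

Emit:
{"op": "step_arm", "data": {"plan": [{"grip": 1, "slide": [0, 0.0005, 0], "spin": 0}, {"grip": 1, "slide": [0, 0.0005, 0], "spin": 0}, {"grip": 1, "slide": [0, 0, 0], "spin": 0}]}}

```text
time_s: 12.65
ee_pos: [0.4884, -0.0925, 0.0544]
eef_rot: [-1.571, 0.0, 0.384]
force: [0.8, -0.3, -1.6]
grip_width: 0.0086
```

```bash
python3 d.py .4880 -.0927 .05 22
```

```text
t 12.65 pos [ 0.4884 -0.0925  0.0544] yaw 22.0 tilt [-2.e-04  0.e+00 -1.e+00] F [ 0.76 -0.29 -1.63] M [-0.069  0.039  0.013] w 0.0086 q6 -0.64
spin -0.0 slide after spin [-0.51  4.42 -0.06] slide before [-0.51  4.42 -0.06]
```

Free inside the bore. I go on down gently towards the plug face, which should be near reading 0.052.

Emit:
{"op": "step_arm", "data": {"plan": [{"grip": 1, "slide": [0, 0.0005, 0], "spin": 0}, {"grip": 1, "slide": [0, 0.0005, 0], "spin": 0}, {"grip": 1, "slide": [0, 0, 0], "spin": 0}]}}

```text
time_s: 12.9
ee_pos: [0.4884, -0.0924, 0.0534]
eef_rot: [-1.571, 0.0, 0.384]
force: [0.4, 0.3, -1.7]
grip_width: 0.0086
```

Emit:
{"op": "step_arm", "data": {"plan": [{"grip": 1, "slide": [0, 0.0005, 0], "spin": 0}, {"grip": 1, "slide": [0, 0.0005, 0], "spin": 0}, {"grip": 1, "slide": [0, 0, 0], "spin": 0}]}}

```text
time_s: 13.15
ee_pos: [0.4885, -0.0925, 0.0525]
eef_rot: [-1.571, 0.0, 0.384]
force: [0.0, -0.0, -1.6]
grip_width: 0.0088
```

Emit:
{"op": "step_arm", "data": {"plan": [{"grip": 1, "slide": [0, 0.0005, 0], "spin": 0}, {"grip": 1, "slide": [0, 0, 0], "spin": 0}]}}

```text
time_s: 13.32
ee_pos: [0.4885, -0.0924, 0.052]
eef_rot: [-1.571, 0.0, 0.384]
force: [0.4, -0.4, -0.8]
grip_width: 0.0092
```

```bash
python3 d.py .4880 -.0927 .05 22
```

```text
t 13.32 pos [ 0.4885 -0.0924  0.052 ] yaw 22.0 tilt [-1.e-04  0.e+00 -1.e+00] F [ 0.37 -0.44 -0.81] M [-0.041  0.08  -0.001] w 0.0092 q6 -0.64
spin -0.0 slide after spin [-0.55  1.97 -0.05] slide before [-0.55  1.97 -0.05]
```

Emit:
{"op": "step_arm", "data": {"plan": [{"grip": 1, "slide": [0, 0.0005, 0], "spin": 0}, {"grip": 1, "slide": [0, 0, 0], "spin": 0}]}}

```text
time_s: 13.48
ee_pos: [0.4885, -0.0925, 0.0515]
eef_rot: [-1.571, 0.0, 0.384]
force: [0.1, -0.2, -0.6]
grip_width: 0.0089
```

Emit:
{"op": "step_arm", "data": {"plan": [{"grip": 1, "slide": [0, 0.0005, 0], "spin": 0}, {"grip": 1, "slide": [0, 0, 0], "spin": 0}]}}

```text
time_s: 13.65
ee_pos: [0.4885, -0.0924, 0.051]
eef_rot: [-1.571, 0.0, 0.384]
force: [-0.4, -0.0, -0.8]
grip_width: 0.0089
```

Emit:
{"op": "step_arm", "data": {"plan": [{"grip": 1, "slide": [0, 0.0005, 0], "spin": 0}, {"grip": 1, "slide": [0, 0, 0], "spin": 0}]}}

```text
time_s: 13.82
ee_pos: [0.4885, -0.0924, 0.0505]
eef_rot: [-1.571, 0.0, 0.384]
force: [0.6, -0.6, -1.5]
grip_width: 0.0085
```

```bash
python3 d.py .4880 -.0927 .05 22
```

```text
t 13.82 pos [ 0.4885 -0.0924  0.0505] yaw 22.0 tilt [-0.  0. -1.] F [ 0.56 -0.58 -1.51] M [-0.041 -0.045 -0.001] w 0.0085 q6 -0.64
spin -0.0 slide after spin [-0.57  0.48 -0.04] slide before [-0.57  0.48 -0.04]
```

Emit:
{"op": "step_arm", "data": {"plan": [{"grip": 1, "slide": [0, 0.0005, 0], "spin": 0}, {"grip": 1, "slide": [0, 0.0005, 0], "spin": 0}, {"grip": 1, "slide": [0, 0, 0], "spin": 0}]}}

```text
time_s: 14.07
ee_pos: [0.4885, -0.0925, 0.0495]
eef_rot: [-1.571, -0.0, 0.384]
force: [0.8, -0.2, -1.2]
grip_width: 0.0086
```

Emit:
{"op": "step_arm", "data": {"plan": [{"grip": 1, "slide": [0, 0.0005, 0], "spin": 0}, {"grip": 1, "slide": [0, 0.0005, 0], "spin": 0}, {"grip": 1, "slide": [0, 0, 0], "spin": 0}]}}

```text
time_s: 14.32
ee_pos: [0.4885, -0.0924, 0.0485]
eef_rot: [-1.571, -0.0, 0.384]
force: [0.7, 0.2, -2.2]
grip_width: 0.0091
```

Emit:
{"op": "step_arm", "data": {"plan": [{"grip": 1, "slide": [0, 0.0005, 0], "spin": 0}, {"grip": 1, "slide": [0, 0.0005, 0], "spin": 0}, {"grip": 1, "slide": [0, 0, 0], "spin": 0}]}}

```text
time_s: 14.57
ee_pos: [0.4885, -0.0924, 0.0475]
eef_rot: [-1.571, 0.0, 0.384]
force: [0.3, -0.6, -1.6]
grip_width: 0.0091
```

Emit:
{"op": "step_arm", "data": {"plan": [{"grip": 1, "slide": [0, 0.0005, 0], "spin": 0}, {"grip": 1, "slide": [0, 0.0005, 0], "spin": 0}, {"grip": 1, "slide": [0, 0, 0], "spin": 0}]}}

```text
time_s: 14.82
ee_pos: [0.4885, -0.0924, 0.0465]
eef_rot: [-1.571, 0.0, 0.384]
force: [-0.0, 0.3, -0.4]
grip_width: 0.0087
```

```bash
python3 d.py .4880 -.0927 .05 22
```

```text
t 14.82 pos [ 0.4885 -0.0924  0.0465] yaw 22.0 tilt [-0.  0. -1.] F [-0.01  0.29 -0.45] M [-0.029 -0.178 -0.005] w 0.0087 q6 -0.64
spin -0.0 slide after spin [-0.57 -3.54 -0.04] slide before [-0.57 -3.54 -0.04]
```

Clearly below the plug face, so the bit is already in the slot. Home should be at reading ≈0.0445. I continue until the collar seats.

Emit:
{"op": "step_arm", "data": {"plan": [{"grip": 1, "slide": [0, 0.0005, 0], "spin": 0}, {"grip": 1, "slide": [0, 0.0005, 0], "spin": 0}, {"grip": 1, "slide": [0, 0, 0], "spin": 0}]}}

```text
time_s: 15.07
ee_pos: [0.4885, -0.0925, 0.0455]
eef_rot: [-1.571, -0.0, 0.384]
force: [-0.3, -0.0, -0.8]
grip_width: 0.0089
```

Emit:
{"op": "step_arm", "data": {"plan": [{"grip": 1, "slide": [0, 0.0005, 0], "spin": 0}, {"grip": 1, "slide": [0, 0, 0], "spin": 0}]}}

```text
time_s: 15.23
ee_pos: [0.4885, -0.0925, 0.045]
eef_rot: [-1.571, 0.0, 0.384]
force: [0.8, 0.9, -0.9]
grip_width: 0.0089
```

Emit:
{"op": "step_arm", "data": {"plan": [{"grip": 1, "slide": [0, 0.0003, 0], "spin": 0}, {"grip": 1, "slide": [0, 0, 0], "spin": 0}]}}

```text
time_s: 15.4
ee_pos: [0.4886, -0.0925, 0.0447]
eef_rot: [-1.571, -0.0, 0.384]
force: [0.8, 0.6, -0.8]
grip_width: 0.0091
```

```bash
python3 d.py .4880 -.0927 .05 22
```

```text
t 15.4 pos [ 0.4886 -0.0925  0.0447] yaw 22.0 tilt [ 1.e-04 -0.e+00 -1.e+00] F [ 0.79  0.56 -0.79] M [-0.005 -0.166  0.055] w 0.0091 q6 -0.64
spin -0.0 slide after spin [-0.61 -5.26  0.  ] slide before [-0.61 -5.26  0.  ]
```

Emit:
{"op": "step_arm", "data": {"plan": [{"grip": 1, "slide": [0, 0.0003, 0], "spin": 0}, {"grip": 1, "slide": [0, 0, 0], "spin": 0}]}}

```text
time_s: 15.57
ee_pos: [0.4886, -0.0925, 0.0445]
eef_rot: [-1.571, -0.0, 0.384]
force: [0.5, 0.1, 0.9]
grip_width: 0.0089
```

Emit:
{"op": "step_arm", "data": {"plan": [{"grip": 1, "slide": [0, 0.0003, 0], "spin": 0}, {"grip": 1, "slide": [0, 0, 0], "spin": 0}]}}

```text
time_s: 15.73
ee_pos: [0.4886, -0.0925, 0.0444]
eef_rot: [-1.571, -0.0, 0.384]
force: [-0.4, 0.3, 3.7]
grip_width: 0.0087
```

Emit:
{"op": "step_arm", "data": {"plan": [{"grip": 1, "slide": [0, 0.0003, 0], "spin": 0}, {"grip": 1, "slide": [0, 0, 0], "spin": 0}]}}

```text
time_s: 15.9
ee_pos: [0.4887, -0.0925, 0.0444]
eef_rot: [-1.571, -0.0, 0.384]
force: [-2.5, 0.7, 8.2]
grip_width: 0.0088
```

```bash
python3 d.py .4880 -.0927 .05 22;  python3 - <<'E'
from h import *
a=cams.camera("side");cv2.imwrite("pics/b3.png",cv2.resize(a[270:350,280:360],(600,600),interpolation=cv2.INTER_CUBIC))
E
```

```text
t 15.9 pos [ 0.4887 -0.0925  0.0444] yaw 22.0 tilt [ 4.e-04 -1.e-04 -1.e+00] F [-2.46  0.69  8.23] M [ 0.137  0.543 -0.094] w 0.0088 q6 -0.64
spin -0.0 slide after spin [-0.68 -5.61  0.05] slide before [-0.68 -5.61  0.05]
```

View pics/b3.png

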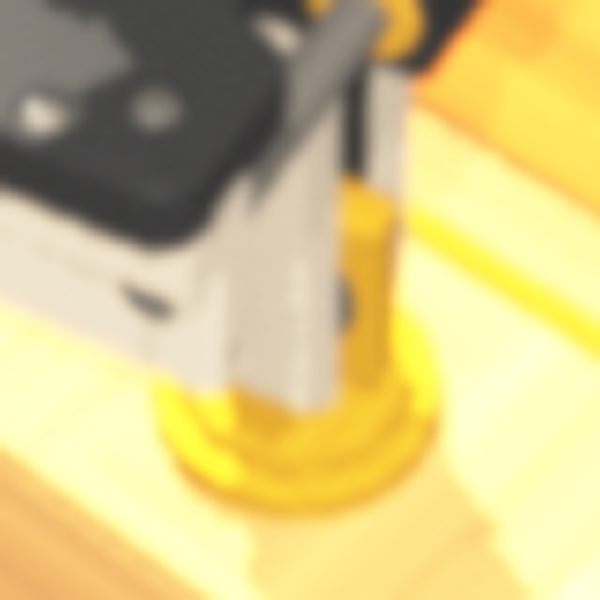

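Emit:
{"op": "step_arm", "data": {"plan": [{"grip": 1, "slide": [0, -0.0003, 0], "spin": 0}, {"grip": 1, "slide": [0, 0, 0], "spin": 3}, {"grip": 1, "slide": [0, 0, 0], "spin": 3}, {"grip": 1, "slide": [0, 0, 0], "spin": 3}, {"grip": 1, "slide": [0, 0, 0], "spin": 3}, {"grip": 1, "slide": [0, 0, 0], "spin": 0}]}}

```text
time_s: 16.45
ee_pos: [0.4889, -0.0925, 0.0445]
eef_rot: [-1.571, -0.001, 0.172]
force: [1.5, 1.0, 3.2]
grip_width: 0.0091
```

```bash
python3 d.py .4886 -.0925 .0444 -50
```

```text
t 16.45 pos [ 0.4889 -0.0925  0.0445] yaw 9.87 tilt [ 1.e-03 -2.e-04 -1.e+00] F [1.54 1.02 3.15] M [ 0.105 -0.248  0.143] w 0.0091 q6 -0.43
spin 59.87 slide after spin [-0.19  0.06 -0.25] slide before [-0.31  0.06  0.04]
```

Emit:
{"op": "step_arm", "data": {"plan": [{"grip": 1, "slide": [0, 0, 0], "spin": 4}, {"grip": 1, "slide": [0, 0, 0], "spin": 4}, {"grip": 1, "slide": [0, 0, 0], "spin": 4}, {"grip": 1, "slide": [0, 0, 0], "spin": 4}, {"grip": 1, "slide": [0, 0, 0], "spin": 0}]}}

```text
time_s: 16.87
ee_pos: [0.4888, -0.0925, 0.0445]
eef_rot: [-1.571, -0.001, -0.106]
force: [0.4, 1.3, 4.0]
grip_width: 0.0089
```

```bash
python3 d.py .4886 -.0925 .0444 -50
```

```text
t 16.87 pos [ 0.4888 -0.0925  0.0445] yaw -6.09 tilt [ 6.e-04 -2.e-04 -1.e+00] F [0.39 1.27 4.05] M [0.094 0.093 0.075] w 0.0089 q6 -0.15
spin 43.91 slide after spin [-0.12  0.05 -0.12] slide before [-0.17  0.05  0.  ]
```

Emit:
{"op": "step_arm", "data": {"plan": [{"grip": 1, "slide": [0, 0, 0], "spin": 4}, {"grip": 1, "slide": [0, 0, 0], "spin": 4}, {"grip": 1, "slide": [0, 0, 0], "spin": 4}, {"grip": 1, "slide": [0, 0, 0], "spin": 0}]}}

```text
time_s: 17.2
ee_pos: [0.4887, -0.0925, 0.0444]
eef_rot: [-1.571, -0.0, -0.315]
force: [-0.1, 0.5, 6.8]
grip_width: 0.0094
```

```bash
python3 d.py .4886 -.0925 .0444 -50
```

```text
t 17.2 pos [ 0.4887 -0.0925  0.0444] yaw -18.06 tilt [ 4.e-04 -1.e-04 -1.e+00] F [-0.13  0.47  6.76] M [0.105 0.156 0.042] w 0.0094 q6 0.05
spin 31.94 slide after spin [-0.05  0.04 -0.04] slide before [-0.06  0.04 -0.01]
```

Emit:
{"op": "step_arm", "data": {"plan": [{"grip": 1, "slide": [0, -0.0002, 0], "spin": 4}, {"grip": 1, "slide": [0, 0, 0], "spin": 4}, {"grip": 1, "slide": [0, 0, 0], "spin": 4}, {"grip": 1, "slide": [0, 0, 0], "spin": 4}, {"grip": 1, "slide": [0, 0, 0], "spin": 4}, {"grip": 1, "slide": [0, 0, 0], "spin": 0}]}}

```text
time_s: 17.7
ee_pos: [0.4885, -0.0924, 0.0444]
eef_rot: [-1.571, 0.0, -0.664]
force: [-0.6, 1.5, 4.9]
grip_width: 0.0089
```

```bash
python3 d.py .4886 -.0925 .0444 -50
```

```text
t 17.7 pos [ 0.4885 -0.0924  0.0444] yaw -38.02 tilt [-1.e-04  1.e-04 -1.e+00] F [-0.63  1.55  4.91] M [0.257 0.367 0.085] w 0.0089 q6 0.4
spin 11.98 slide after spin [0.16 0.04 0.06] slide before [0.17 0.04 0.02]
```

Emit:
{"op": "step_arm", "data": {"plan": [{"grip": 1, "slide": [0, 0, 0], "spin": 4}, {"grip": 1, "slide": [0, 0, 0], "spin": 4}, {"grip": 1, "slide": [0, 0, 0], "spin": 4}, {"grip": 1, "slide": [0, 0, 0], "spin": 0}]}}

```text
time_s: 18.03
ee_pos: [0.4884, -0.0924, 0.0444]
eef_rot: [-1.571, 0.0, -0.872]
force: [-1.6, 1.3, 5.7]
grip_width: 0.0089
```

```bash
python3 d.py .4886 -.0925 .0444 -50;  python3 - <<'E'
from h import *
a=cams.camera("side");cv2.imwrite("pics/c1.png",a)
E
```

```text
t 18.03 pos [ 0.4884 -0.0924  0.0444] yaw -49.97 tilt [-4.e-04  2.e-04 -1.e+00] F [-1.57  1.32  5.72] M [0.295 0.482 0.062] w 0.0089 q6 0.61
spin 0.03 slide after spin [0.26 0.02 0.1 ] slide before [0.26 0.02 0.1 ]
```

View pics/c1.png

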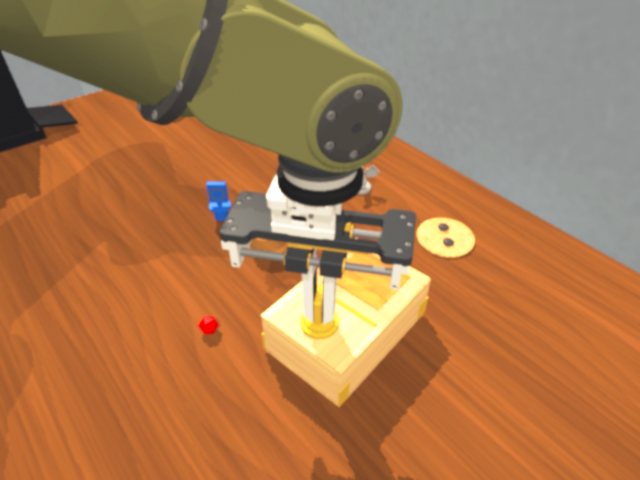

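Emit:
{"op": "step_arm", "data": {"plan": [{"grip": 1, "slide": [0, -0.0001, 0], "spin": 2}, {"grip": 1, "slide": [0, 0, 0], "spin": 2}, {"grip": 1, "slide": [0, 0, 0], "spin": 0}, {"grip": 1, "slide": [0, 0, 0], "spin": 0}]}}

```text
time_s: 18.42
ee_pos: [0.4883, -0.0923, 0.0444]
eef_rot: [-1.571, 0.0, -0.939]
force: [-2.5, 2.0, 5.0]
grip_width: 0.0086
```

```bash
python3 d.py .4886 -.0925 .0444 -50;  python3 - <<'E'
from h import *
a=cams.camera("side");cv2.imwrite("pics/c2.png",a[180:420,200:500])
E
```

```text
t 18.42 pos [ 0.4883 -0.0923  0.0444] yaw -53.77 tilt [-4.e-04  2.e-04 -1.e+00] F [-2.5   1.95  5.01] M [0.473 0.503 0.105] w 0.0086 q6 0.68
spin -3.77 slide after spin [0.29 0.04 0.09] slide before [0.29 0.04 0.11]
```

View pics/c2.png

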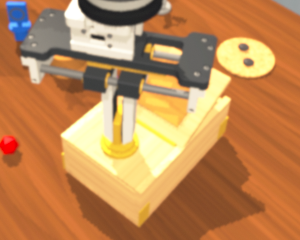

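Emit:
{"op": "step_arm", "data": {"plan": [{"grip": 1, "slide": [0, 0, 0], "spin": 1}, {"grip": 1, "slide": [0, 0, 0], "spin": 0}, {"grip": 1, "slide": [0, 0, 0], "spin": 0}, {"grip": 1, "slide": [0, 0, 0], "spin": 0}, {"grip": 1, "slide": [0, 0, 0], "spin": 0}, {"grip": 1, "slide": [0, 0, 0], "spin": 0}, {"grip": 1, "slide": [0, 0, 0], "spin": 0}, {"grip": 1, "slide": [0, 0, 0], "spin": 0}]}}

```text
time_s: 19.13
ee_pos: [0.4884, -0.0923, 0.0444]
eef_rot: [-1.571, 0.0, -0.957]
force: [-1.8, 2.6, 4.5]
grip_width: 0.0088
```

```bash
python3 d.py .4886 -.0925 .0444 -50;  python3 - <<'E'
from h import *
a=cams.camera("side");cv2.imwrite("pics/c3.png",cv2.resize(a[180:420,200:500],(750,600)))
E
```

```text
t 19.13 pos [ 0.4884 -0.0923  0.0444] yaw -54.81 tilt [-4.e-04  2.e-04 -1.e+00] F [-1.83  2.55  4.45] M [0.465 0.532 0.1  ] w 0.0088 q6 0.7
spin -4.81 slide after spin [0.27 0.04 0.08] slide before [0.26 0.04 0.11]
```

View pics/c3.png

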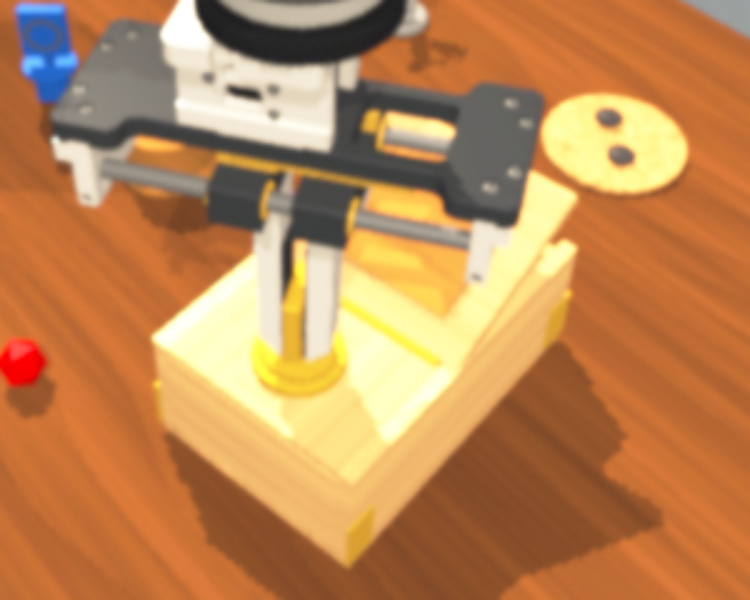

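Emit:
{"op": "step_arm", "data": {"plan": [{"grip": 0.7, "slide": [0, 0, 0], "spin": 0}, {"grip": 0.4, "slide": [0, 0, 0], "spin": 0}, {"grip": 0.4, "slide": [0, 0, 0], "spin": 0}, {"grip": 0.4, "slide": [0, 0, 0], "spin": 0}, {"grip": 0.4, "slide": [0, 0, 0], "spin": 0}, {"grip": 0.4, "slide": [0, 0, 0], "spin": 0}]}}

```text
time_s: 19.68
ee_pos: [0.4885, -0.0925, 0.0444]
eef_rot: [-1.571, 0.0, -0.96]
force: [0.5, 0.2, -0.2]
grip_width: 0.0279
```

```bash
python3 d.py .4886 -.0925 .0444 -50;  python3 - <<'E'
from h import *
a=cams.camera("side");cv2.imwrite("pics/c4.png",cv2.resize(a[250:370,260:380],(600,600)))
E
```

```text
t 19.68 pos [ 0.4885 -0.0925  0.0444] yaw -54.98 tilt [-1.e-04 -0.e+00 -1.e+00] F [ 0.52  0.23 -0.22] M [-0.03   0.152  0.002] w 0.0279 q6 0.7
spin -4.98 slide after spin [ 0.08 -0.02  0.08] slide before [ 0.08 -0.02  0.08]
```

View pics/c4.png

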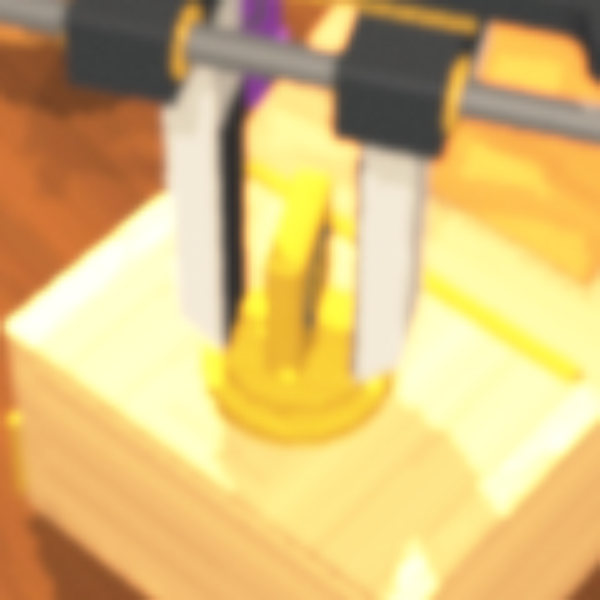

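Released clean. The key stands seated and clear of both fingers, so I lift straight up.

Emit:
{"op": "step_arm", "data": {"plan": [{"grip": 0.4, "slide": [0, -0.005, 0], "spin": 0}, {"grip": 0.4, "slide": [0, -0.01, 0], "spin": 0}, {"grip": 0.4, "slide": [0, -0.015, 0], "spin": 0}, {"grip": 0.4, "slide": [0, -0.02, 0], "spin": 0}, {"grip": 0.4, "slide": [0, -0.02, 0], "spin": 0}, {"grip": 0.4, "slide": [0, -0.02, 0], "spin": 0}, {"grip": 0.4, "slide": [0, -0.02, 0], "spin": 0}, {"grip": 0.4, "slide": [0, -0.02, 0], "spin": 0}, {"grip": 0.4, "slide": [0, 0, 0], "spin": 0}, {"grip": 0.4, "slide": [0, 0, 0], "spin": 0}, {"grip": 0.4, "slide": [0, 0, 0], "spin": 0}, {"grip": 0.4, "slide": [0, 0, 0], "spin": 0}, {"grip": 0.4, "slide": [0, 0, 0], "spin": 0}]}}

```text
time_s: 20.82
ee_pos: [0.4881, -0.0924, 0.1737]
eef_rot: [-1.572, 0.001, -0.96]
force: [0.2, -0.1, 0.1]
grip_width: 0.0282
```

```bash
python3 d.py .4886 -.0925 .0444 -50;  python3 - <<'E'
from h import *
a=cams.camera("side");cv2.imwrite("pics/c5.png",a)
b=cams.camera("top");cv2.imwrite("pics/c5t.png",b)
f=lambda P:proj("side",P)
th=np.linspace(0,2*np.pi,73)
for z in(.076,.080):
  e=f(np.c_[.4889+.0175*np.cos(th),-.0932+.0175*np.sin(th),np.full(73,z)]);print(z,e.min(0),e.max(0))
print("bow top",f([[.4889,-.0932,.123]]))
cv2.imwrite("pics/c5c.png",cv2.resize(a[270:350,280:360],(600,600),interpolation=cv2.INTER_NEAREST))
E
```

```text
t 20.82 pos [ 0.4881 -0.0924  0.1737] yaw -55.0 tilt [-1.4e-03  4.0e-04 -1.0e+00] F [ 0.24 -0.13  0.08] M [-0.029  0.141 -0.063] w 0.0282 q6 0.7
spin -5.0 slide after spin [  0.56 129.28   0.38] slide before [  0.53 129.28   0.43]
0.076 [303.86482052 308.77777316] [334.46535709 333.08871891]
0.08 [303.79580733 306.56356487] [334.54453018 330.88969629]
bow top [[319.2282874 293.2874737]]
```

View pics/c5.png

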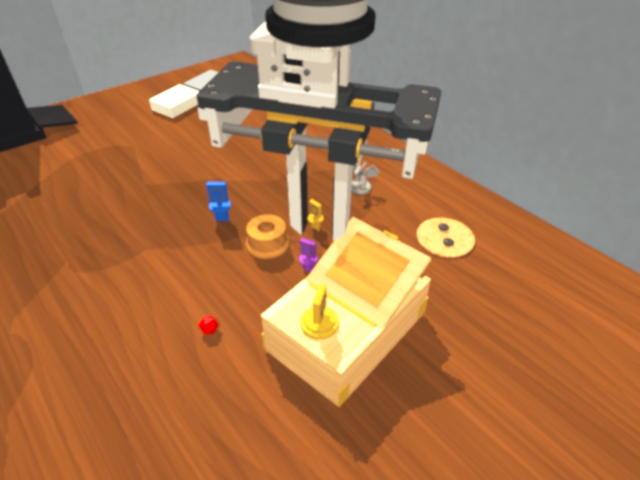

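View pics/c5c.png

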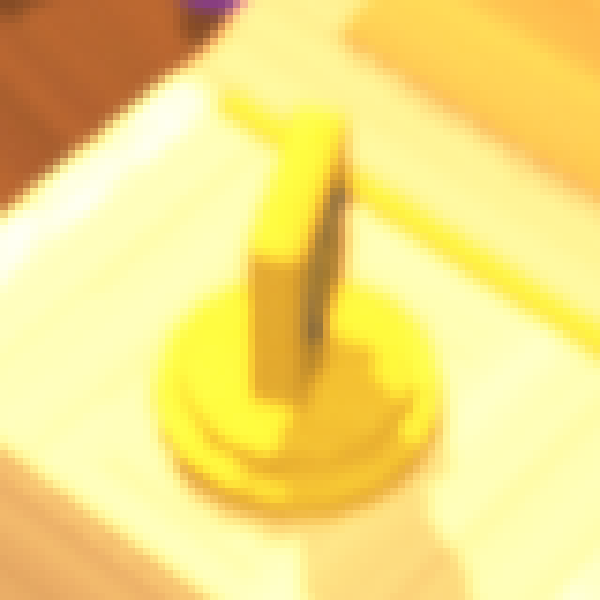

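View pics/c5t.png

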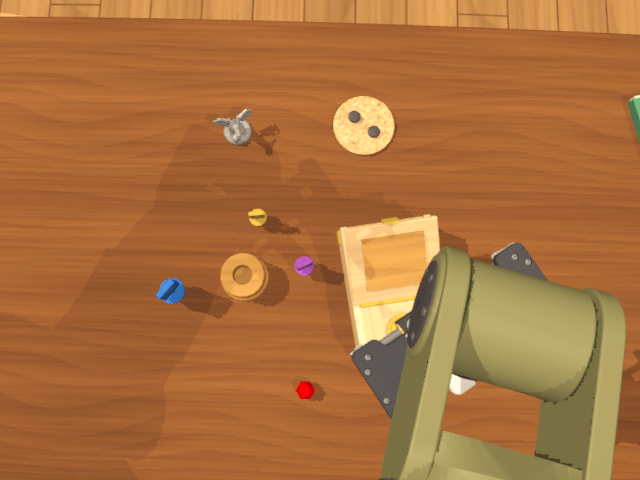

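```bash
python3 -c "
from station import hand_in
print(hand_in())"
```

```text
the job is handed in; nothing more can be done
None
```

The box is unlocked: the lid has sprung ajar and the key is fully home in the lock. I handed the job in at about 21 s of the 72 s allowed.

- **Getting the key:** The reported tool height was about 46 mm lower than the true fingertip height. My first grasp closed on nothing just above the key. I corrected the height from the side camera and then gripped the bow cleanly, with the fingers stopping at 9 mm.
- **Finding the slot:** The top picture showed the slot at about 112° in the world frame, so I set the key to that angle first. It went into the slot without any searching, after one light sideways touch at the bore.
- **Turning:** The collar seated at the expected height, with at most about 8 N read. I turned the key 77° clockwise in total, with forces mostly at 3–7 N, and the lid sprang open.

**Last checks:**
- The key's bow top is within about 1 px (0.5 mm) of its fully-home position, with the collar on the ring.
- The lid is visibly ajar; I did not measure its angle.
- The die, dragon and stones are at the same pixels as at the start.
- The gripper is clear, with no force on it.

**Disagreements seen:** Besides the tool-height offset, the two cameras differed by 2–3 mm in y. I averaged them, then fine-tuned over the keyhole using the side view.

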